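# Hang the headband magnifier on the bench rail

## Task

Hang the headband magnifier on the cork-faced rail by the rear of its band: pass the tilted loop over the rail's red free end, lower it gently until you feel the rail take the band just beside the orange knob housing, and only then let go, so that it hangs still with the orange housing on top and the lens holder at the bottom. The rail's height is set by hand and not known beforehand; do not press hard on it, and leave the pliers, the blower and the blue case where they are.

Things in the scene. Friction and masses are not known exactly. Their poses are not given: they have to be found in the camera images.
- visor: Headband magnifier, rigid, 120 g, lying flat. Black closed oval band 26 mm high, 5 thick, inside 168 long (x) by 144 wide (y). Rear (+x): orange knob housing, x 89 to 123, 24 wide in y, 34 high; grip it across the 24. Front (-x): grey lens holder, x -90 to -116, 116 wide, 28 high. Origin: centre of the oval, underside; z up when flat.
- visor_knob (a point): Centre of the orange knob housing, 20 mm above the magnifier's underside, at x = 108 mm in the magnifier's frame (grip point).
- visor_rear (a point): Middle of the lower inner edge of the rear of the band, at x = 84 mm, y = 0, z = 0 in the magnifier's frame; with the loop tilted knob-up this edge comes down on the rail first.
- stand: Fixed rail stand. x: along the rail from free end to post; z up. Origin: on the bench below the free end. Rail: level cork-faced bar, 20 mm wide, 14 thick, at y 0, x 0 to 170, red end cap (26 wide, 4 proud); hang at x 60. Its top is 225 to 265 mm up, differs each time, is not reported. A board below (x 10 to 22, 150 wide, 120 high) stops swings. Post x 170, 322 high; foot x 0 to 230.
- pliers: Pliers with blue handles lying flat, about 155 mm long, 60 mm wide, 14 mm high, jaws to their +x; origin on the underside near the pivot. Leave alone.
- blower: Dark rubber dust blower standing on its base, 54 mm in diameter, 75 mm high; origin at the centre of its underside. Leave alone.
- case: Blue sorting case with a pale lid, 130 x 190 x 44 mm; origin at the centre of its underside. Leave alone.

How it is judged:
On the way, in this order (a step that is already met when the one before it is completed fails the run):
1. the magnifier is lifted off the bench in the gripper (height (world z) of visor_knob above 0.1 m and contact force between the fingers and visor above 1 N), for 0.2 s.
2. still held by the gripper and tilted at least 20 degrees, the rear of its band rests on the rail (contact force between visor and stand above 0.3 N and contact force between the fingers and visor above 0.5 N and angle between visor's own z axis and vertical above 0.35 rad and x of visor_rear in the frame of stand between 0.015 and 0.105 m and y of visor_rear in the frame of stand between -0.03 and 0.03 m and height (world z) of visor_rear above 0.205 m), for 0.2 s.
At the end, for the whole second after the job is handed in: The magnifier hangs at rest on the rail by the rear of its band: rear edge 15 to 105 mm behind the rail's free end, within 30 mm sideways, over 205 mm up; knob up within 34 deg, loop square to the rail within 34 deg; under 30 mm/s and 0.3 rad/s; bystanders moved under 20 mm (contact force between visor and stand above 0.3 N and angle between visor's own x axis and vertical below 0.6 rad and angle between the z axis of visor and the x axis of stand, either way round below 0.6 rad and linear speed of visor below 0.03 m/s and angular speed of visor below 0.3 rad/s and x of visor_rear in the frame of stand between 0.015 and 0.105 m and y of visor_rear in the frame of stand between -0.03 and 0.03 m and height (world z) of visor_rear above 0.205 m and distance of each of pliers, blower, case from where it was at the start of the episode below 0.02 m); the robot touches nothing.
It fails at once if the gripper presses the magnifier on the rail or stand with more than 25 N (contact force between visor and stand above 25 N and contact force between the fingers and visor above 0.5 N).
It fails at once if pliers, blower or case moved more than 20 mm (distance of any of pliers, blower, case from where it was at the start of the episode above 0.02 m).
It also fails if it takes over 58 s, if anything falls off the work surface, if the arm or the gripper's body presses on something with over 40 N, if the wrist force passes 120 N, or if a joint passes its speed limit or range.

## Robot

A 6-joint arm with a two-finger parallel gripper is mounted at the origin on the work surface. World frame = base frame: x ahead of the robot, y to its left, z up, the work surface at z = 0. Lengths are in m, angles in rad, forces in N, time in s.
With the tool pointing down it reaches from about 0.3 to 1 m from the base axis. Payload 5.1 kg.
Tool frame: the origin (TCP) lies where the fingers leave the gripper's body, on its centre line; the fingertips stand 78 mm ahead of it and the grasp point (between the pads) lies 59 mm ahead of it; z points along the fingers, y is the line along which they close (so a half turn about z gives the same grasp; the last joint's range is limited). The gripper opens to 95 mm and grips with 3 to 60 N. Pads are 20 mm wide; open, the fingers measure 119 mm over their backs; the gripper's body (75 mm by 180 mm) begins 59 mm behind the grasp point.
Start: joints at [-1.254, 0.124, 1.65, -0, 1.367, -0.083], TCP at [0.253, -0.599, 0.292] pointing down, gripper open.
Joint ranges: [-2.61, 2.61], [-1.02, 2.33], [0.03, 2.71], [-1.35, 4.49], [0.32, 2.68], [-2.91, 2.91]. Speed limits (rad/s): [2.57, 2.57, 3.14, 3.14, 3.14, 3.14].

## Interface

Orientations are given as a rotation vector (axis times angle).
In Python, from bench import robot, viewer gives the robot as it stands.
- The arm moves only by the tool step_arm, never from a script. Its argument "commands" is a list of rows, each an object of numbers: "ax", "ay", "az": the turn, a rotation vector about the world's x, y, z normalised to -1 to 1, where 1 is 8 degrees; "dx", "dy", "dz": the shift along the world's x, y, z normalised to -1 to 1, where 1 is 0.02 m; "hand": the opening, from -1 (shut) to 1 (fully open). In form: [{"ax": .., "ay": .., "az": .., "dx": .., "dy": .., "dz": .., "hand": ..}, ...]. A call has exactly 10 rows; each row shifts and turns the commanded pose from where the row before left it; what a row does not reach is not made up. A row lasts 1/10 s, in which the tool goes at most 50 mm and 8.59 degrees, less where a joint would pass 70% of its speed; a pose out of reach is approached as far as the arm can. A call with a number of a shift or a turn outside -1 to 1 is refused whole. A call with a gripper value outside its range is refused whole. The fingers move at their own pace and stop on an object; "newtons" is the grip in N (left out, the last holds). Time passes only in rows, so rows that do not move let the fingers close, or fill a call up. It gives the time, the measured TCP pose, the force, the opening and the grip force at its end, in the units of the state.
- robot.get_state(): the state, without advancing time (a new reading comes with each control period).
- viewer.read_camera(name): name is "side" or "top"; returns the picture (400x640x3 uint8, red, green, blue); there is no depth.
- viewer.get_calibration(name): a dict with "fx", "fy", "cx", "cy" (pixels), "k1" (the pictures are not rectified: a ray, as slopes to the right and down, at radius r is drawn at 1 + k1 r^2 times it, then the intrinsics apply), "camera_from_world" (4x4, takes a point from world to camera coordinates). Camera axes: x right, y up, looking along -z (the intrinsics and any distortion apply to the point x, -y, -z); pixel columns grow to the right and rows downward; lengths in m; the calibration is good to about 2 mm. A picture is of the moment at which its call begins. get_calibration takes no time and is no camera call.
- robot.hand_in(): hands the job in; it is judged then, once.
The state is a dict: "t": time; "qpos": joint angles; "joint_vel": joint speeds; "effort": joint torques, N m; "position": TCP position; "tcp_rot": TCP orientation; "wrist_force": force on the tool from outside, world axes, zero at the start; "moment": the same for the moment, N m; "gripper_width": finger opening in m; "grasp_force": force on a finger pad.
Only numpy, scipy, OpenCV 4.12 (cv2) and the standard library are available. Lean on these libraries where they do the work, as an engineer would, in place of code of your own. Each camera call takes 0.05 s, during which the arm holds its last target. There are 200 camera calls.

## Working session

There is one attempt and no reset: what is moved stays moved. The work goes in short steps, Python scripts to look and compute and a tool call to move; the robot and the scene stay as the last step left them, time stands still between calls to the robot, and variables do not carry over. Pictures are saved under pics/ and viewed, at most 10 in all, crops included, and the job is handed in when it is done.

Besides the shell and the picture viewer there is one more tool, called after "Call:" as name(argument=value, ...), one argument or row to a line, values as JSON. step_arm: Moves the arm, as the interface text tells. Scaled input: -1 to 1 covers 0.02 m each way for a shift and 8 degrees each way for a turn. Its arguments: {"type":"object","properties":{"commands":{"type":"array","items":{"type":"object","properties":{"ax":{"type":"number","minimum":-1,"maximum":1},"ay":{"type":"number","minimum":-1,"maximum":1},"az":{"type":"number","minimum":-1,"maximum":1},"dx":{"type":"number","minimum":-1,"maximum":1},"dy":{"type":"number","minimum":-1,"maximum":1},"dz":{"type":"number","minimum":-1,"maximum":1},"hand":{"type":"number"}}}},"newtons":{"type":"number"}},"required":["commands"]}

```bash
mkdir -p pics; cat > h.py <<'E'
import numpy as np, cv2
from bench import robot, viewer
def snap(n,f):
    im=viewer.read_camera(n); cv2.imwrite('pics/'+f,cv2.cvtColor(im,cv2.COLOR_RGB2BGR)); return im
def ray(n,u,v):
    c=viewer.get_calibration(n); k=c['k1']
    p=np.array([(u-c['cx'])/c['fx'],(v-c['cy'])/c['fy']]); q=p.copy()
    for _ in range(30): q=p/(1+k*(q@q))
    T=np.array(c['camera_from_world']); R=T[:3,:3]; o=-R.T@T[:3,3]
    return o,R.T@np.array([q[0],-q[1],-1])
def onz(n,u,v,z):
    o,d=ray(n,u,v); return o+d*(z-o[2])/d[2]
def proj(n,P):
    c=viewer.get_calibration(n); T=np.array(c['camera_from_world']); p=T[:3,:3]@np.array(P,float)+T[:3,3]
    q=np.array([p[0],-p[1]])/-p[2]; q=q*(1+c['k1']*(q@q)); return np.array([q[0]*c['fx']+c['cx'],q[1]*c['fy']+c['cy']])
E
python3 - <<'E'
from h import *
snap('side','s0.png');snap('top','t0.png')
for n in('side','top'):
    o,d=ray(n,320,200); print(n,o.round(3),d.round(3),viewer.get_calibration(n)['fx'])
s=robot.get_state(); print(s)
E
```

```text
side [0.021 0.612 0.695] [ 0.456 -0.659 -0.599] 499.37930021492633
top [ 0.349 -0.1    0.955] [ 0.189  0.005 -0.982] 420.9719237687331
{'t': 0.1, 'qpos': array([-1.25358816e+00,  1.24475038e-01,  1.65153896e+00, -3.05323119e-05,
        1.36748419e+00, -8.26307226e-02]), 'joint_vel': array([ 1.52807905e-05, -1.34436098e-03, -3.17452967e-03,  8.64341260e-04,
        3.02190034e-04,  1.44471671e-03]), 'effort': array([ 7.29279054e-05, -4.18880224e+01, -3.61097074e+01,  7.75691215e-02,
        4.61506716e-02, -6.93700440e-05]), 'position': array([ 0.25283911, -0.59834002,  0.29108617]), 'tcp_rot': array([-3.07716695e+00, -6.23524484e-01,  3.96667071e-04]), 'wrist_force': array([ 0.34084632, -0.01035564, -0.56401154]), 'moment': array([-0.0521693 ,  0.0095727 ,  0.00574241]), 'grasp_force': 0.0, 'gripper_width': 0.09519501087666232}
```

View pics/s0.png

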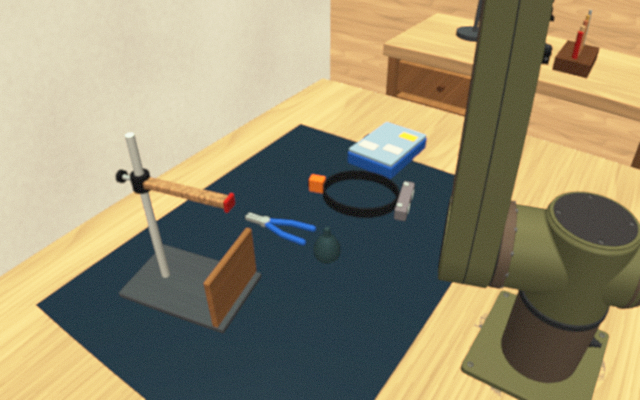

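View pics/t0.png

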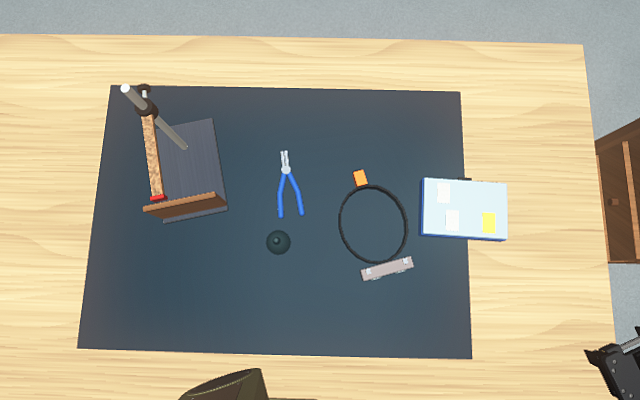

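The side view shows the rail's red end at (229,202), the post at (135,150), the orange housing at (317,183) and the lens holder at (404,200). The top view has the red cap at (157,197), the orange housing at (360,178), the lens holder at (387,268), and the case to the right of the loop. Next I'll measure these.

```bash
cat >> h.py <<'E'
def tri(u1,u2):
    o1,d1=ray('side',*u1);o2,d2=ray('top',*u2)
    A=np.stack([d1,-d2],1); t=np.linalg.lstsq(A,o2-o1,rcond=None)[0]
    a,b=o1+d1*t[0],o2+d2*t[1]; return (a+b)/2,np.linalg.norm(a-b)
def blob(im,hl,hh,smin,vmin=60,roi=None):
    h=cv2.cvtColor(im,cv2.COLOR_RGB2HSV); m=cv2.inRange(h,(hl,smin,vmin),(hh,255,255))
    if roi: k=np.zeros_like(m);k[roi[1]:roi[3],roi[0]:roi[2]]=255; m&=k
    y,x=np.nonzero(m); return np.array([x.mean(),y.mean()]),len(x),cv2.minAreaRect(np.stack([x,y],1).astype(np.float32))
E
python3 - <<'E'
from h import *
S=cv2.cvtColor(cv2.imread('pics/s0.png'),cv2.COLOR_BGR2RGB);T=cv2.cvtColor(cv2.imread('pics/t0.png'),cv2.COLOR_BGR2RGB)
os,ot=blob(S,5,16,180,120,(300,165,335,200)),blob(T,5,16,180,120,(345,160,375,195)); print('orange',os,ot,tri(os[0],ot[0]))
rs,rt=blob(S,0,4,170,100,(215,185,245,220)),blob(T,0,4,170,100,(140,185,175,205)); print('red',rs,rt,tri(rs[0],rt[0]))
# lens holder in top
h=cv2.cvtColor(T,cv2.COLOR_RGB2HSV); m=np.zeros(h.shape[:2],np.uint8)
m[250:290,350:420]=((h[...,1]<70)&(h[...,2]>90))[250:290,350:420]; y,x=np.nonzero(m); print('lens',cv2.minAreaRect(np.stack([x,y],1).astype(np.float32)),onz('top',x.mean(),y.mean(),.028))
# band: dark ellipse fit
g=cv2.cvtColor(T,cv2.COLOR_RGB2GRAY); m=np.zeros_like(g); m[175:270,330:415]=(g<28)[175:270,330:415]*255
cv2.imwrite('pics/band.png',m); cs,_=cv2.findContours(m,cv2.RETR_EXTERNAL,cv2.CHAIN_APPROX_NONE); c=max(cs,key=len); e=cv2.fitEllipse(c); print('band',e,onz('top',*e[0],.015))
for p in [(148,113),(157,197)]: pass
for z in (0.,.006): print('foot',[onz('top',u,v,z).round(3)[:2] for u,v in [(212,119),(227,210),(163,222)]])
print('rail post-end',tri((143,184),(149,112)), 'posttop',tri((131,137),(126,89)))
a=[cv2.resize(T[145:295,330:520],None,fx=4,fy=4,interpolation=cv2.INTER_CUBIC)]
cv2.imwrite('pics/c1.png',cv2.cvtColor(a[0],cv2.COLOR_RGB2BGR))
a=cv2.resize(T[75:230,90:240],None,fx=3.8,fy=3.8,interpolation=cv2.INTER_CUBIC)
cv2.imwrite('pics/c2.png',cv2.cvtColor(a,cv2.COLOR_RGB2BGR))
E
```

```text
orange (array([316.27916667, 182.75833333]), 240, ((316.23077392578125, 182.84616088867188), (15.689291000366211, 16.473756790161133), 11.309932708740234)) (array([356.54545455, 179.27272727]), 11, ((358.23583984375, 178.07546997070312), (14.56021785736084, 7.829551696777344), 74.05460357666016)) (array([ 0.57803885, -0.17774221,  0.02398494]), np.float64(0.0004078465349305279))
red (array([228.50806452, 202.2016129 ]), 124, ((228.5, 202.0), (18.0, 9.0), 90.0)) (array([157.78873239, 197.26760563]), 71, ((157.98648071289062, 197.41891479492188), (5.425166606903076, 16.27549934387207), 80.53767395019531)) (array([0.48614208, 0.18799614, 0.23384991]), np.float64(0.0003787429796843395))
lens ((386.9000549316406, 266.70001220703125), (22.69835662841797, 54.20317840576172), 82.87498474121094) [ 0.37998671 -0.24440096  0.028     ]Traceback (most recent call last):
  File "<stdin>", line 10, in <module>
cv2.error: OpenCV(4.12.0) /io/opencv/modules/imgproc/src/shapedescr.cpp:361: error: (-201:Incorrect size of input array) There should be at least 5 points to fit the ellipse in function 'fitEllipseNoDirect'
```

```bash
python3 - <<'E'
from h import *
from scipy.optimize import least_squares
S=cv2.cvtColor(cv2.imread('pics/s0.png'),cv2.COLOR_BGR2RGB);T=cv2.cvtColor(cv2.imread('pics/t0.png'),cv2.COLOR_BGR2RGB)
ot=blob(T,3,25,130,80,(345,160,375,195)); print('orange',ot); kn=onz('top',*ot[0],.034); print(kn)
ln=np.array([.37999,-.2444]); kn=kn[:2]
d=kn-ln; yaw=np.arctan2(d[1],d[0]); print('dist',np.linalg.norm(d),'(209 expected)','yaw',np.degrees(yaw))
u=d/np.linalg.norm(d); c=(kn-106*.001*u+ln+.103*u)/2; print('centre',c,'knob',c+.108*u)
# stand: red cap centre & rail direction; 
cap,_=tri((228.5,202.2),(157.8,197.3)); print('cap',cap)
print('foot',[onz('top',a,b,.006).round(3)[:2] for a,b in [(212,119),(227,210),(163,222)]])
for q in [((143,184),(149,112)),((131,137),(126,89))]: print(tri(*q))
L=[(0,0,0)]
def draw(im,n,x0,y0,f,paths):
    im=cv2.resize(im,None,fx=f,fy=f,interpolation=cv2.INTER_CUBIC).copy() if 0 else cv2.resize(im,None,fx=f,fy=f,interpolation=cv2.INTER_CUBIC)
    for P in paths:
        p=np.array([(proj(n,q)-[x0,y0])*f for q in P]).astype(np.int32); cv2.polylines(im,[p],False,(0,255,0),1)
    return im
w=np.array([-u[1],u[0]])
def V(x,y,z): return np.r_[c+x*u+y*w,z]
t=np.linspace(0,2*np.pi,60)
vp=[[V(.089*np.cos(a),.077*np.sin(a),.026) for a in t],[V(x,y,.034) for x,y in[(.089,-.012),(.123,-.012),(.123,.012),(.089,.012),(.089,-.012)]],
 [V(x,y,.028) for x,y in[(-.09,-.058),(-.116,-.058),(-.116,.058),(-.09,.058),(-.09,-.058)]]]
a=draw(T[145:295,320:520],'top',320,145,3,vp)
b=cv2.resize(T[75:230,90:240],None,fx=3,fy=3,interpolation=cv2.INTER_CUBIC)
o=np.zeros((465,800-0,3),np.uint8); o[:450,:600][:, :]=0
o[:465,:330]=0
o=np.zeros((470,1060,3),np.uint8); o[:450,:600]=a; o[:465,605:1055]=b
cv2.imwrite('pics/c1.png',cv2.cvtColor(cv2.resize(o,None,fx=.75,fy=.75,interpolation=cv2.INTER_AREA),cv2.COLOR_RGB2BGR))
E
```

```text
orange (array([359.32972973, 177.77297297]), 185, ((359.4117736816406, 177.64707946777344), (15.522278785705566, 12.126781463623047), 75.96376037597656))
[ 0.57938119 -0.18306189  0.034     ]
dist 0.2086125797379891 (209 expected) yaw 17.099308755445342
centre [ 0.4782519  -0.21417199] knob [ 0.58147793 -0.18241688]
cap [0.48611548 0.18799319 0.2338491 ]
foot [array([0.723, 0.168]), array([0.503, 0.117]), array([0.472, 0.261])]
(array([0.64909319, 0.22509112, 0.22583358]), np.float64(0.002615991496264809))
(array([0.6499964 , 0.22612488, 0.31736445]), np.float64(0.00021381315452282345))
```

View pics/c1.png

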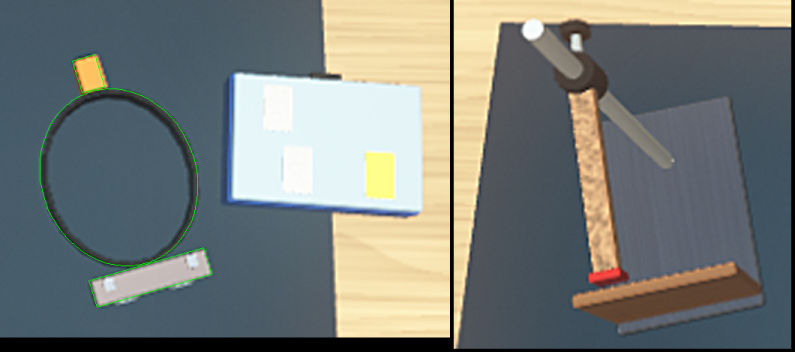

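The visor model fits the picture: yaw 17.1°, knob at (0.5815, -0.1824). The stand's free end is at about (0.4865, 0.1885), its yaw is 13° and the rail top is near 0.238.

I'll grip the knob with the tool pitched 30°, so the body leans outward. The loop can then hang fully vertical past the board without the gripper body hitting the cap.

```bash
cat >> h.py <<'E'
from scipy.spatial.transform import Rotation as Ro
def tool(yaw,pitch):  # tool pointing down tilted: pitch>0 leans body outward (tip toward robot), deg; closing axis at yaw-90
    u=np.array([np.cos(np.radians(yaw)),np.sin(np.radians(yaw)),0]); y=np.array([u[1],-u[0],0]); p=np.radians(pitch)
    z=-np.cos(p)*np.array([0,0,1.])-np.sin(p)*u; return Ro.from_matrix(np.stack([np.cross(y,z),y,z],1))
def go(P,Rt,p0=None,R0=None,show=True):
    s=robot.get_state()
    if p0 is None: p0=s['position']
    if R0 is None: R0=Ro.from_rotvec(s['tcp_rot'])
    d=(np.array(P)-p0)/.02; r=np.degrees((Rt*R0.inv()).as_rotvec())/8
    if show: print('total rows-units d',d.round(2),'a',r.round(2),'target',np.round(P,4))
    return d,r
E
python3 - <<'E'
from h import *
R=tool(17.1,30); a=R.apply([0,0,1]); g=np.array([.4783+.109*.9558,-.2142+.109*.294,.025])
tp=g-.059*a; print(tp); P1=tp+[0,0,.12]
go(P1,R); go(tp,R,P1,R)
print('case',[onz('top',*q,.044).round(3) for q in [(421,178),(420,237)]])
E
```

```text
[ 0.61067809 -0.17347981  0.0760955 ]
total rows-units d [17.89 21.24 -4.75] a [-1.3   3.52 -0.71] target [ 0.6107 -0.1735  0.1961]
total rows-units d [ 0.  0. -6.] a [0. 0. 0.] target [ 0.6107 -0.1735  0.0761]
case [array([ 0.58 , -0.32 ,  0.044]), array([ 0.448, -0.314,  0.044])]
```

Call:
step_arm(
  commands=[
    {"dx":0.6,"dy":0.71,"dz":-0.16,"ax":-0.043,"ay":0.117,"az":-0.024,"hand":0.0},
    {"dx":0.6,"dy":0.71,"dz":-0.16,"ax":-0.043,"ay":0.117,"az":-0.024,"hand":0.0},
    {"dx":0.6,"dy":0.71,"dz":-0.16,"ax":-0.043,"ay":0.117,"az":-0.024,"hand":0.0},
    {"dx":0.6,"dy":0.71,"dz":-0.16,"ax":-0.043,"ay":0.117,"az":-0.024,"hand":0.0},
    {"dx":0.6,"dy":0.71,"dz":-0.16,"ax":-0.043,"ay":0.117,"az":-0.024,"hand":0.0},
    {"dx":0.6,"dy":0.71,"dz":-0.16,"ax":-0.043,"ay":0.117,"az":-0.024,"hand":0.0},
    {"dx":0.6,"dy":0.71,"dz":-0.16,"ax":-0.043,"ay":0.117,"az":-0.024,"hand":0.0},
    {"dx":0.6,"dy":0.71,"dz":-0.16,"ax":-0.043,"ay":0.117,"az":-0.024,"hand":0.0},
    {"dx":0.6,"dy":0.71,"dz":-0.16,"ax":-0.043,"ay":0.117,"az":-0.024,"hand":0.0},
    {"dx":0.6,"dy":0.71,"dz":-0.16,"ax":-0.043,"ay":0.117,"az":-0.024,"hand":0.0},
  ],
)

```text
t: 1.1
position: [0.3732, -0.4559, 0.2595]
tcp_rot: [3.052, 0.565, -0.269]
wrist_force: [-0.1, -0.0, -0.0]
gripper_width: 0.0478
grasp_force: 0.0
```

Call:
step_arm(
  commands=[
    {"dx":0.6,"dy":0.71,"dz":-0.16,"ax":-0.043,"ay":0.117,"az":-0.024,"hand":0.0},
    {"dx":0.6,"dy":0.71,"dz":-0.16,"ax":-0.043,"ay":0.117,"az":-0.024,"hand":0.0},
    {"dx":0.6,"dy":0.71,"dz":-0.16,"ax":-0.043,"ay":0.117,"az":-0.024,"hand":0.0},
    {"dx":0.6,"dy":0.71,"dz":-0.16,"ax":-0.043,"ay":0.117,"az":-0.024,"hand":0.0},
    {"dx":0.6,"dy":0.71,"dz":-0.16,"ax":-0.043,"ay":0.117,"az":-0.024,"hand":0.0},
    {"dx":0.6,"dy":0.71,"dz":-0.16,"ax":-0.043,"ay":0.117,"az":-0.024,"hand":0.0},
    {"dx":0.6,"dy":0.71,"dz":-0.16,"ax":-0.043,"ay":0.117,"az":-0.024,"hand":0.0},
    {"dx":0.6,"dy":0.71,"dz":-0.16,"ax":-0.043,"ay":0.117,"az":-0.024,"hand":0.0},
    {"dx":0.6,"dy":0.71,"dz":-0.16,"ax":-0.043,"ay":0.117,"az":-0.024,"hand":0.0},
    {"dx":0.6,"dy":0.71,"dz":-0.16,"ax":-0.043,"ay":0.117,"az":-0.024,"hand":0.0},
  ],
)

```text
t: 2.1
position: [0.4932, -0.3139, 0.2276]
tcp_rot: [3.002, 0.503, -0.531]
wrist_force: [0.2, -0.6, -0.3]
gripper_width: 0.0477
grasp_force: 0.0
```

Call:
step_arm(
  commands=[
    {"dx":0.6,"dy":0.71,"dz":-0.16,"ax":-0.043,"ay":0.117,"az":-0.024,"hand":0.0},
    {"dx":0.6,"dy":0.71,"dz":-0.16,"ax":-0.043,"ay":0.117,"az":-0.024,"hand":0.0},
    {"dx":0.6,"dy":0.71,"dz":-0.16,"ax":-0.043,"ay":0.117,"az":-0.024,"hand":0.0},
    {"dx":0.6,"dy":0.71,"dz":-0.16,"ax":-0.043,"ay":0.117,"az":-0.024,"hand":0.0},
    {"dx":0.6,"dy":0.71,"dz":-0.16,"ax":-0.043,"ay":0.117,"az":-0.024,"hand":0.0},
    {"dx":0.6,"dy":0.71,"dz":-0.16,"ax":-0.043,"ay":0.117,"az":-0.024,"hand":0.0},
    {"dx":0.6,"dy":0.71,"dz":-0.16,"ax":-0.043,"ay":0.117,"az":-0.024,"hand":0.0},
    {"dx":0.6,"dy":0.71,"dz":-0.16,"ax":-0.043,"ay":0.117,"az":-0.024,"hand":0.0},
    {"dx":0.6,"dy":0.71,"dz":-0.16,"ax":-0.043,"ay":0.117,"az":-0.024,"hand":0.0},
    {"dx":0.6,"dy":0.71,"dz":-0.16,"ax":-0.043,"ay":0.117,"az":-0.024,"hand":0.0},
  ],
)

```text
t: 3.1
position: [0.6139, -0.1716, 0.1959]
tcp_rot: [2.929, 0.438, -0.784]
wrist_force: [-0.1, 0.3, -0.1]
gripper_width: 0.0472
grasp_force: 0.0
```

```bash
python3 - <<'E'
from h import *
s=robot.get_state();print(s['t'],s['qpos'].round(3),s['position'],s['tcp_rot'],s['gripper_width'],s['wrist_force'])
R=tool(17.1,30); a=R.apply([0,0,1]); g=np.array([.4783+.109*.9558,-.2142+.109*.294,.025])
go(g-.059*a,R)
E
```

```text
3.1 [-0.266  0.388  1.551 -0.273  1.652  1.048] [ 0.61385864 -0.17164084  0.19592513] [ 2.92858898  0.43765037 -0.78377999] 0.047223187852837696 [-0.06270712  0.28217167 -0.06699291]
total rows-units d [-0.16 -0.09 -5.99] a [0.01 0.01 0.01] target [ 0.6107 -0.1735  0.0761]
```

Call:
step_arm(
  commands=[
    {"dx":-0.02,"dy":-0.01,"dz":-0.7,"hand":0.0},
    {"dx":-0.02,"dy":-0.01,"dz":-0.7,"hand":0.0},
    {"dx":-0.02,"dy":-0.01,"dz":-0.7,"hand":0.0},
    {"dx":-0.02,"dy":-0.01,"dz":-0.7,"hand":0.0},
    {"dx":-0.02,"dy":-0.01,"dz":-0.7,"hand":0.0},
    {"dx":-0.02,"dy":-0.01,"dz":-0.7,"hand":0.0},
    {"dx":-0.02,"dy":-0.01,"dz":-0.7,"hand":0.0},
    {"dx":-0.02,"dy":-0.01,"dz":-0.7,"hand":0.0},
    {"dz":-0.2,"hand":0.0},
    {"dz":-0.2,"hand":0.0},
  ],
)

```text
invalid input at $.commands[0]: expected keys ax, ay, az, dx, dy, dz, hand
```

Call:
step_arm(
  commands=[
    {"hand":-1},
    {"hand":-1},
    {"hand":-1},
    {"hand":-1},
    {"hand":-1},
    {"hand":-1},
    {"hand":-1},
    {"hand":-1},
    {"hand":-1},
    {"hand":-1},
  ],
  newtons=50,
)

```text
invalid input at $.commands[0]: expected keys ax, ay, az, dx, dy, dz, hand
```

Call:
step_arm(
  commands=[
    {"ax":0,"ay":0,"az":0,"dx":-0.02,"dy":-0.01,"dz":-0.7,"hand":0.0},
    {"ax":0,"ay":0,"az":0,"dx":-0.02,"dy":-0.01,"dz":-0.7,"hand":0.0},
    {"ax":0,"ay":0,"az":0,"dx":-0.02,"dy":-0.01,"dz":-0.7,"hand":0.0},
    {"ax":0,"ay":0,"az":0,"dx":-0.02,"dy":-0.01,"dz":-0.7,"hand":0.0},
    {"ax":0,"ay":0,"az":0,"dx":-0.02,"dy":-0.01,"dz":-0.7,"hand":0.0},
    {"ax":0,"ay":0,"az":0,"dx":-0.02,"dy":-0.01,"dz":-0.7,"hand":0.0},
    {"ax":0,"ay":0,"az":0,"dx":-0.02,"dy":-0.01,"dz":-0.7,"hand":0.0},
    {"ax":0,"ay":0,"az":0,"dx":-0.02,"dy":-0.01,"dz":-0.7,"hand":0.0},
    {"ax":0,"ay":0,"az":0,"dx":0,"dy":0,"dz":-0.2,"hand":0.0},
    {"ax":0,"ay":0,"az":0,"dx":0,"dy":0,"dz":-0.2,"hand":0.0},
  ],
)

```text
t: 4.1
position: [0.6097, -0.1743, 0.0757]
tcp_rot: [2.929, 0.438, -0.783]
wrist_force: [-0.1, 0.6, -0.2]
gripper_width: 0.0478
grasp_force: 0.0
```

Call:
step_arm(
  commands=[
    {"ax":0,"ay":0,"az":0,"dx":0,"dy":0,"dz":0,"hand":-1},
    {"ax":0,"ay":0,"az":0,"dx":0,"dy":0,"dz":0,"hand":-1},
    {"ax":0,"ay":0,"az":0,"dx":0,"dy":0,"dz":0,"hand":-1},
    {"ax":0,"ay":0,"az":0,"dx":0,"dy":0,"dz":0,"hand":-1},
    {"ax":0,"ay":0,"az":0,"dx":0,"dy":0,"dz":0,"hand":-1},
    {"ax":0,"ay":0,"az":0,"dx":0,"dy":0,"dz":0,"hand":-1},
    {"ax":0,"ay":0,"az":0,"dx":0,"dy":0,"dz":0,"hand":-1},
    {"ax":0,"ay":0,"az":0,"dx":0,"dy":0,"dz":0,"hand":-1},
    {"ax":0,"ay":0,"az":0,"dx":0,"dy":0,"dz":0,"hand":-1},
    {"ax":0,"ay":0,"az":0,"dx":0,"dy":0,"dz":0,"hand":-1},
  ],
  newtons=50,
)

```text
t: 5.1
position: [0.6102, -0.1743, 0.077]
tcp_rot: [2.929, 0.438, -0.781]
wrist_force: [2.1, 0.3, 6.2]
gripper_width: 0.0241
grasp_force: 50.0
```

```bash
python3 - <<'E'
from h import *
s=robot.get_state(); print(s['qpos'].round(4).tolist(),s['position'].tolist(),s['tcp_rot'].tolist())
def P(g,yaw,th): R=tool(yaw,30-th); return np.array(g)-.059*R.apply([0,0,1]),R
a=P((.5825,-.1825,.28),17.1,30); b=P((.4475,.1795,.377),13,85)
go(*a); go(*b,*a)
E
```

```text
[-0.2714, 0.5133, 1.6027, -0.2746, 1.4786, 1.0913] [0.6102011641655434, -0.17432226884820642, 0.0770093247900091] [2.9292447349297035, 0.4379897030768626, -0.7805589744028462]
total rows-units d [-1.39 -0.41 13.1 ] a [ 1.11 -3.56  0.01] target [ 0.5825 -0.1825  0.339 ]
total rows-units d [-9.1  17.56  3.59] a [ 1.79 -6.64 -0.47] target [0.4004 0.1686 0.4108]
```

Call:
step_arm(
  commands=[
    {"ax":0.055,"ay":-0.178,"az":0,"dx":-0.07,"dy":-0.02,"dz":0.65,"hand":-1},
    {"ax":0.055,"ay":-0.178,"az":0,"dx":-0.07,"dy":-0.02,"dz":0.65,"hand":-1},
    {"ax":0.055,"ay":-0.178,"az":0,"dx":-0.07,"dy":-0.02,"dz":0.65,"hand":-1},
    {"ax":0.055,"ay":-0.178,"az":0,"dx":-0.07,"dy":-0.02,"dz":0.65,"hand":-1},
    {"ax":0.055,"ay":-0.178,"az":0,"dx":-0.07,"dy":-0.02,"dz":0.65,"hand":-1},
    {"ax":0.055,"ay":-0.178,"az":0,"dx":-0.07,"dy":-0.02,"dz":0.65,"hand":-1},
    {"ax":0.055,"ay":-0.178,"az":0,"dx":-0.07,"dy":-0.02,"dz":0.65,"hand":-1},
    {"ax":0.055,"ay":-0.178,"az":0,"dx":-0.07,"dy":-0.02,"dz":0.65,"hand":-1},
    {"ax":0.055,"ay":-0.178,"az":0,"dx":-0.07,"dy":-0.02,"dz":0.65,"hand":-1},
    {"ax":0.055,"ay":-0.178,"az":0,"dx":-0.07,"dy":-0.02,"dz":0.65,"hand":-1},
  ],
)

```text
t: 6.1
position: [0.5956, -0.1784, 0.2074]
tcp_rot: [3.043, 0.455, -0.397]
wrist_force: [-0.6, -0.0, -1.2]
gripper_width: 0.0235
grasp_force: 50.0
```

Call:
step_arm(
  commands=[
    {"ax":0.055,"ay":-0.178,"az":0,"dx":-0.07,"dy":-0.02,"dz":0.65,"hand":-1},
    {"ax":0.055,"ay":-0.178,"az":0,"dx":-0.07,"dy":-0.02,"dz":0.65,"hand":-1},
    {"ax":0.055,"ay":-0.178,"az":0,"dx":-0.07,"dy":-0.02,"dz":0.65,"hand":-1},
    {"ax":0.055,"ay":-0.178,"az":0,"dx":-0.07,"dy":-0.02,"dz":0.65,"hand":-1},
    {"ax":0.055,"ay":-0.178,"az":0,"dx":-0.07,"dy":-0.02,"dz":0.65,"hand":-1},
    {"ax":0.055,"ay":-0.178,"az":0,"dx":-0.07,"dy":-0.02,"dz":0.65,"hand":-1},
    {"ax":0.055,"ay":-0.178,"az":0,"dx":-0.07,"dy":-0.02,"dz":0.65,"hand":-1},
    {"ax":0.055,"ay":-0.178,"az":0,"dx":-0.07,"dy":-0.02,"dz":0.65,"hand":-1},
    {"ax":0.055,"ay":-0.178,"az":0,"dx":-0.07,"dy":-0.02,"dz":0.65,"hand":-1},
    {"ax":0.055,"ay":-0.178,"az":0,"dx":-0.07,"dy":-0.02,"dz":0.65,"hand":-1},
  ],
)

```text
t: 7.1
position: [0.5816, -0.1824, 0.3373]
tcp_rot: [3.107, 0.464, 0.001]
wrist_force: [-0.4, -0.1, -0.8]
gripper_width: 0.0235
grasp_force: 50.0
```

```bash
python3 - <<'E'
from h import *
from scipy.optimize import least_squares
s=robot.get_state(); print(s['t'],s['qpos'].round(4).tolist(),s['position'].tolist(),s['tcp_rot'].tolist(),s['wrist_force'])
D=[([-1.2536,.1245,1.6515,0,1.3675,-.0826],[.25284,-.59834,.29109],[-3.07717,-.62352,.0004]),
([-.266,.388,1.551,-.273,1.652,1.048],[.61386,-.17164,.19593],[2.92859,.43765,-.78378]),
([-.2714,.5133,1.6027,-.2746,1.4786,1.0913],[.6102,-.17432,.07701],[2.92924,.43799,-.78056]),
(s['qpos'],s['position'],s['tcp_rot'])]
# model: Rz(q1) Ry(q2) L1 z ; Ry(q3) ; (elbow offset e along x) L2 z ; Rz(q4) Ry(q5) Rz(q6), tool Lt along z
def fk(q,p):
    h,r0,L1,e,L2,Lt=p; Z=lambda a:Ro.from_euler('z',a); Y=lambda a:Ro.from_euler('y',a)
    R=Z(q[0]); x=R.apply([r0,0,h]); R=R*Y(q[1]); x=x+R.apply([0,0,L1]); R=R*Y(q[2]); x=x+R.apply([e,0,L2]); R=R*Z(q[3])*Y(q[4]); x=x+R.apply([0,0,Lt]); return x,R*Z(q[5])
f=lambda p:np.concatenate([fk(q,p)[0]-x for q,x,_ in D])
r=least_squares(f,[.3,0,.4,0,.4,.2]); print(r.x,np.abs(r.fun).max())
for q,x,v in D: print((fk(q,r.x)[1].inv()*Ro.from_rotvec(v)).as_rotvec().round(3))
np.save('fk.npy',r.x)
E
```

```text
7.1 [-0.3918, 0.0111, 1.6933, -0.0002, 1.4366, 0.8822] [0.5815874734117226, -0.18235883580578569, 0.3372906218552613] [3.106642731782286, 0.4644469383804824, 0.0006512562830280965] [-0.3816619  -0.13021335 -0.84291098]
[ 0.17655483  0.00660491  0.0574117  -0.21382606  0.58744607  0.02998353] 0.05560165667035802
[ 0.    -0.     1.571]
[1.000e-03 0.000e+00 1.571e+00]
[0.    0.    1.571]
[-0.     0.     1.571]
```

```bash
cat >> h.py <<'E'
D=[([-1.2536,.1245,1.6515,0,1.3675,-.0826],[.25284,-.59834,.29109]),
([-.266,.388,1.551,-.273,1.652,1.048],[.61386,-.17164,.19593]),
([-.2714,.5133,1.6027,-.2746,1.4786,1.0913],[.6102,-.17432,.07701]),
([-.3918,.0111,1.6933,-.0002,1.4366,.8822],[.58159,-.18236,.33729])]
def fk(q,p):
    h,r0,L1,e,L2,Lt,yo=p; Z=lambda a:Ro.from_euler('z',a); Y=lambda a:Ro.from_euler('y',a)
    R=Z(q[0]); x=R.apply([r0,yo,h]); R=R*Y(q[1]); x=x+R.apply([0,0,L1]); R=R*Y(q[2]); x=x+R.apply([e,0,L2]); R=R*Z(q[3])*Y(q[4]); x=x+R.apply([0,0,Lt]); return x,R*Z(q[5]+np.pi/2)
def P(g,yaw,th): R=tool(yaw,30-th); return np.array(g)-.059*R.apply([0,0,1]),R
E
python3 - <<'E'
from h import *
from scipy.optimize import least_squares
f=lambda p:np.concatenate([fk(q,p)[0]-x for q,x in D])
for x0 in ([.3,0,.4,0,.4,.2,.05],[.25,0.05,.5,0,.45,.2,.05]):
    r=least_squares(f,x0); print(r.x.round(4),np.abs(r.fun).max())
np.save('fk.npy',r.x)
lo=np.array([-2.61,-1.02,.03,-1.35,.32,-2.91]);hi=np.array([2.61,2.33,2.71,4.49,2.68,2.91])
u=np.array([.974,.225])
for th in (60,75,85,90):
  for xs,z in ((-.04,.377),(.048,.377),(.048,.262)):
    g=np.r_[np.array([.4865,.1885])+xs*u,z]; T,R=P(g,13,th)
    best=min((least_squares(lambda q:np.r_[fk(q,r.x)[0]-T,(fk(q,r.x)[1]*R.inv()).as_rotvec()*.3],np.clip(s,lo+.01,hi-.01),bounds=(lo,hi)) for s in ([0.3,-.3,1.9,0,.8,.9],[0.3,-.8,2.4,.0,.5,.5])),key=lambda o:o.cost)
    print(th,xs,z,best.x.round(2),np.abs(best.fun).max().round(4))
E
```

```text
[ 2.230e-01 -1.000e-04  4.513e-01  4.080e-02  6.130e-01  2.149e-01
  5.360e-02] 7.836094732557863e-05
[ 2.230e-01 -1.000e-04  4.513e-01  4.080e-02  6.130e-01  2.149e-01
  5.360e-02] 7.836060015564694e-05
60 -0.04 0.377 [ 0.29 -0.64  2.1  -0.03  1.16  1.64] 0.0
60 0.048 0.377 [ 0.28 -0.42  1.96 -0.03  1.08  1.63] 0.0
60 0.048 0.262 [ 0.28 -0.38  2.12 -0.03  0.88  1.63] 0.0
75 -0.04 0.377 [ 0.3  -0.81  2.25 -0.06  0.91  1.66] 0.0
75 0.048 0.377 [ 0.28 -0.56  2.12 -0.05  0.8   1.65] 0.0
75 0.048 0.262 [ 0.28 -0.5   2.28 -0.07  0.59  1.67] 0.0
85 -0.04 0.377 [ 0.31 -0.91  2.36 -0.1   0.74  1.69] 0.0
85 0.048 0.377 [ 0.29 -0.64  2.23 -0.09  0.6   1.68] 0.0
85 0.048 0.262 [ 0.29 -0.57  2.38 -0.14  0.38  1.73] 0.0
90 -0.04 0.377 [ 0.31 -0.96  2.41 -0.12  0.65  1.71] 0.0
90 0.048 0.377 [ 0.29 -0.67  2.28 -0.12  0.49  1.7 ] 0.0
90 0.048 0.262 [ 0.3  -0.6   2.41 -0.21  0.32  1.81] 0.0088
```

```bash
python3 - <<'E'
from h import *
u=np.array([.9744,.225]); st=lambda x,z: np.r_[np.array([.4865,.1885])+x*u,z]
a=P((.44,0,.37),13,70); b=P(st(-.043,.380),13,85); c=P(st(.0573,.380),13,85); d=P(st(.0573,.275),13,85)
for n,(x,y) in zip((15,15,15,1),((a,None),(b,a),(c,b),(d,c))):
    dd,r=go(*x) if y is None else go(*x,*y)
    print(n,(dd/n).round(3),(r/n).round(3))
E
```

```text
total rows-units d [-8.93  8.69  3.9 ] a [ 1.3  -4.83 -0.48] target [ 0.403  -0.0085  0.4152]
15 [-0.595  0.579  0.26 ] [ 0.086 -0.322 -0.032]
total rows-units d [-0.28  8.82 -0.07] a [ 0.42 -1.83 -0.  ] target [0.3975 0.168  0.4138]
15 [-0.018  0.588 -0.005] [ 0.028 -0.122 -0.   ]
total rows-units d [4.89 1.13 0.  ] a [0. 0. 0.] target [0.4952 0.1905 0.4138]
15 [0.326 0.075 0.   ] [0. 0. 0.]
total rows-units d [ 0.    0.   -5.25] a [0. 0. 0.] target [0.4952 0.1905 0.3088]
1 [ 0.    0.   -5.25] [0. 0. 0.]
```

Call:
step_arm(
  commands=[
    {"ax":0.086,"ay":-0.322,"az":-0.032,"dx":-0.595,"dy":0.58,"dz":0.26,"hand":-1},
    {"ax":0.086,"ay":-0.322,"az":-0.032,"dx":-0.595,"dy":0.58,"dz":0.26,"hand":-1},
    {"ax":0.086,"ay":-0.322,"az":-0.032,"dx":-0.595,"dy":0.58,"dz":0.26,"hand":-1},
    {"ax":0.086,"ay":-0.322,"az":-0.032,"dx":-0.595,"dy":0.58,"dz":0.26,"hand":-1},
    {"ax":0.086,"ay":-0.322,"az":-0.032,"dx":-0.595,"dy":0.58,"dz":0.26,"hand":-1},
    {"ax":0.086,"ay":-0.322,"az":-0.032,"dx":-0.595,"dy":0.58,"dz":0.26,"hand":-1},
    {"ax":0.086,"ay":-0.322,"az":-0.032,"dx":-0.595,"dy":0.58,"dz":0.26,"hand":-1},
    {"ax":0.086,"ay":-0.322,"az":-0.032,"dx":-0.595,"dy":0.58,"dz":0.26,"hand":-1},
    {"ax":0.086,"ay":-0.322,"az":-0.032,"dx":-0.595,"dy":0.58,"dz":0.26,"hand":-1},
    {"ax":0.086,"ay":-0.322,"az":-0.032,"dx":-0.595,"dy":0.58,"dz":0.26,"hand":-1},
  ],
)

```text
t: 8.1
position: [0.462, -0.0659, 0.3889]
tcp_rot: [-2.984, -0.377, -0.71]
wrist_force: [0.5, -0.7, -0.5]
gripper_width: 0.0235
grasp_force: 50.0
```

Call:
step_arm(
  commands=[
    {"ax":0.086,"ay":-0.322,"az":-0.032,"dx":-0.595,"dy":0.58,"dz":0.26,"hand":-1},
    {"ax":0.086,"ay":-0.322,"az":-0.032,"dx":-0.595,"dy":0.58,"dz":0.26,"hand":-1},
    {"ax":0.086,"ay":-0.322,"az":-0.032,"dx":-0.595,"dy":0.58,"dz":0.26,"hand":-1},
    {"ax":0.086,"ay":-0.322,"az":-0.032,"dx":-0.595,"dy":0.58,"dz":0.26,"hand":-1},
    {"ax":0.086,"ay":-0.322,"az":-0.032,"dx":-0.595,"dy":0.58,"dz":0.26,"hand":-1},
    {"ax":0.028,"ay":-0.122,"az":0,"dx":-0.018,"dy":0.588,"dz":0,"hand":-1},
    {"ax":0.028,"ay":-0.122,"az":0,"dx":-0.018,"dy":0.588,"dz":0,"hand":-1},
    {"ax":0.028,"ay":-0.122,"az":0,"dx":-0.018,"dy":0.588,"dz":0,"hand":-1},
    {"ax":0.028,"ay":-0.122,"az":0,"dx":-0.018,"dy":0.588,"dz":0,"hand":-1},
    {"ax":0.028,"ay":-0.122,"az":0,"dx":-0.018,"dy":0.588,"dz":0,"hand":-1},
  ],
)

```text
t: 9.1
position: [0.4009, 0.0509, 0.4145]
tcp_rot: [-2.809, -0.32, -1.162]
wrist_force: [0.2, -0.2, -1.5]
gripper_width: 0.0238
grasp_force: 50.0
```

Call:
step_arm(
  commands=[
    {"ax":0.028,"ay":-0.122,"az":0,"dx":-0.018,"dy":0.588,"dz":0,"hand":-1},
    {"ax":0.028,"ay":-0.122,"az":0,"dx":-0.018,"dy":0.588,"dz":0,"hand":-1},
    {"ax":0.028,"ay":-0.122,"az":0,"dx":-0.018,"dy":0.588,"dz":0,"hand":-1},
    {"ax":0.028,"ay":-0.122,"az":0,"dx":-0.018,"dy":0.588,"dz":0,"hand":-1},
    {"ax":0.028,"ay":-0.122,"az":0,"dx":-0.018,"dy":0.588,"dz":0,"hand":-1},
    {"ax":0.028,"ay":-0.122,"az":0,"dx":-0.018,"dy":0.588,"dz":0,"hand":-1},
    {"ax":0.028,"ay":-0.122,"az":0,"dx":-0.018,"dy":0.588,"dz":0,"hand":-1},
    {"ax":0.028,"ay":-0.122,"az":0,"dx":-0.018,"dy":0.588,"dz":0,"hand":-1},
    {"ax":0.028,"ay":-0.122,"az":0,"dx":-0.018,"dy":0.588,"dz":0,"hand":-1},
    {"ax":0.028,"ay":-0.122,"az":0,"dx":-0.018,"dy":0.588,"dz":0,"hand":-1},
  ],
)

```text
t: 10.1
position: [0.3974, 0.1683, 0.4143]
tcp_rot: [-2.682, -0.305, -1.394]
wrist_force: [-0.3, -0.4, -2.1]
gripper_width: 0.0239
grasp_force: 50.0
```

```bash
python3 - <<'E'
from h import *
s=robot.get_state(); print(s['t'],s['qpos'].round(3),s['position'],s['wrist_force'],s['grasp_force'])
go(*P(np.r_[.4865-.043*.9744,.1885-.043*.225,.380],13,85))
S=snap('side','s1.png');T=snap('top','t1.png')
# predicted visor in image
R=Ro.from_rotvec(s['tcp_rot']); g=s['position']+.059*R.apply([0,0,1])
R0=tool(17.1,30); Rv0=Ro.from_euler('z',17.1,degrees=True); Rv=R*R0.inv()*Rv0
def V(x,y,z): return g+Rv.apply(np.array([x,y,z])-[.109,0,.025])
t=np.linspace(0,2*np.pi,50)
ps=[[V(.084*np.cos(a),.072*np.sin(a),z) for a in t] for z in (0,.026)]+[[V(x,y,0) for x,y in[(-.09,-.058),(-.116,-.058),(-.116,.058),(-.09,.058),(-.09,-.058)]]]
im=cv2.cvtColor(S[100:330,90:360],cv2.COLOR_RGB2BGR); im=cv2.resize(im,None,fx=2,fy=2,interpolation=cv2.INTER_CUBIC)
for p in ps: cv2.polylines(im,[np.array([(proj('side',q)-[90,100])*2 for q in p]).astype(np.int32)],False,(0,255,0),1)
cv2.imwrite('pics/c3.png',im)
E
```

```text
10.1 [ 0.311 -0.915  2.354 -0.103  0.748  1.695] [0.3973715  0.16834615 0.41433345] [-0.33748936 -0.41679622 -2.09171447] 49.97052490711212
total rows-units d [ 0.01 -0.02 -0.02] a [ 0.01 -0.01  0.01] target [0.3975 0.168  0.4138]
```

View pics/c3.png

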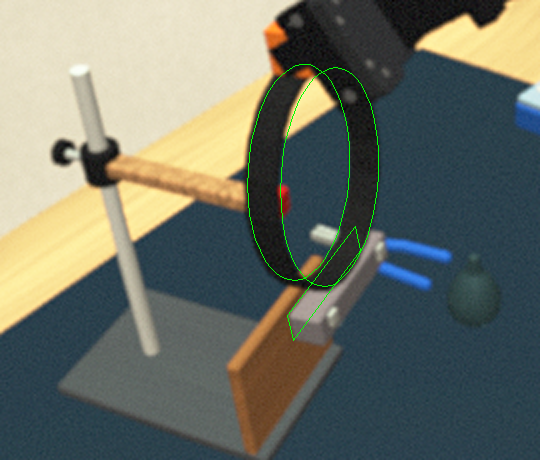

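The loop is tilted about 85° and lines up with the red cap, seen through it at (285,200). The prediction overlays the band well. Next I thread along the rail.

Call:
step_arm(
  commands=[
    {"ax":0,"ay":0,"az":0,"dx":0.245,"dy":0.056,"dz":0,"hand":-1},
    {"ax":0,"ay":0,"az":0,"dx":0.245,"dy":0.056,"dz":0,"hand":-1},
    {"ax":0,"ay":0,"az":0,"dx":0.245,"dy":0.056,"dz":0,"hand":-1},
    {"ax":0,"ay":0,"az":0,"dx":0.245,"dy":0.056,"dz":0,"hand":-1},
    {"ax":0,"ay":0,"az":0,"dx":0.245,"dy":0.056,"dz":0,"hand":-1},
    {"ax":0,"ay":0,"az":0,"dx":0.245,"dy":0.056,"dz":0,"hand":-1},
    {"ax":0,"ay":0,"az":0,"dx":0.245,"dy":0.056,"dz":0,"hand":-1},
    {"ax":0,"ay":0,"az":0,"dx":0.245,"dy":0.056,"dz":0,"hand":-1},
    {"ax":0,"ay":0,"az":0,"dx":0.245,"dy":0.056,"dz":0,"hand":-1},
    {"ax":0,"ay":0,"az":0,"dx":0.245,"dy":0.056,"dz":0,"hand":-1},
  ],
)

```text
t: 11.2
position: [0.4473, 0.1794, 0.4142]
tcp_rot: [-2.682, -0.305, -1.394]
wrist_force: [0.0, 0.4, -1.8]
gripper_width: 0.0237
grasp_force: 50.0
```

Call:
step_arm(
  commands=[
    {"ax":0,"ay":0,"az":0,"dx":0.245,"dy":0.056,"dz":0,"hand":-1},
    {"ax":0,"ay":0,"az":0,"dx":0.245,"dy":0.056,"dz":0,"hand":-1},
    {"ax":0,"ay":0,"az":0,"dx":0.245,"dy":0.056,"dz":0,"hand":-1},
    {"ax":0,"ay":0,"az":0,"dx":0.245,"dy":0.056,"dz":0,"hand":-1},
    {"ax":0,"ay":0,"az":0,"dx":0.245,"dy":0.056,"dz":0,"hand":-1},
    {"ax":0,"ay":0,"az":0,"dx":0.245,"dy":0.056,"dz":0,"hand":-1},
    {"ax":0,"ay":0,"az":0,"dx":0.245,"dy":0.056,"dz":0,"hand":-1},
    {"ax":0,"ay":0,"az":0,"dx":0.245,"dy":0.056,"dz":0,"hand":-1},
    {"ax":0,"ay":0,"az":0,"dx":0.245,"dy":0.056,"dz":0,"hand":-1},
    {"ax":0,"ay":0,"az":0,"dx":0.245,"dy":0.056,"dz":0,"hand":-1},
  ],
)

```text
t: 12.2
position: [0.4963, 0.1906, 0.4142]
tcp_rot: [-2.683, -0.305, -1.394]
wrist_force: [0.1, -0.1, -1.0]
gripper_width: 0.024
grasp_force: 50.0
```

Call:
step_arm(
  commands=[
    {"ax":0,"ay":0,"az":0,"dx":0,"dy":0,"dz":-0.35,"hand":-1},
    {"ax":0,"ay":0,"az":0,"dx":0,"dy":0,"dz":-0.35,"hand":-1},
    {"ax":0,"ay":0,"az":0,"dx":0,"dy":0,"dz":-0.35,"hand":-1},
    {"ax":0,"ay":0,"az":0,"dx":0,"dy":0,"dz":-0.35,"hand":-1},
    {"ax":0,"ay":0,"az":0,"dx":0,"dy":0,"dz":-0.35,"hand":-1},
    {"ax":0,"ay":0,"az":0,"dx":0,"dy":0,"dz":-0.35,"hand":-1},
    {"ax":0,"ay":0,"az":0,"dx":0,"dy":0,"dz":-0.35,"hand":-1},
    {"ax":0,"ay":0,"az":0,"dx":0,"dy":0,"dz":-0.35,"hand":-1},
    {"ax":0,"ay":0,"az":0,"dx":0,"dy":0,"dz":-0.35,"hand":-1},
    {"ax":0,"ay":0,"az":0,"dx":0,"dy":0,"dz":-0.35,"hand":-1},
  ],
)

```text
t: 13.2
position: [0.4959, 0.1905, 0.3437]
tcp_rot: [-2.682, -0.305, -1.394]
wrist_force: [-0.1, 0.6, -1.4]
gripper_width: 0.0238
grasp_force: 50.0
```

```bash
python3 - <<'E'
from h import *
s=robot.get_state(); print(s['t'],s['qpos'].round(3),s['position'],s['wrist_force'],s['moment'])
S=snap('side','s2.png');T=snap('top','t2.png')
R=Ro.from_rotvec(s['tcp_rot']); g=s['position']+.059*R.apply([0,0,1])
Rv=R*tool(17.1,30).inv()*Ro.from_euler('z',17.1,degrees=True)
r=g+Rv.apply([-.025,0,-.025]); d=r[:2]-[.4865,.1885]; c,n=np.cos(np.radians(13)),np.sin(np.radians(13))
print('rear stand x,y',d@[c,n],d@[-n,c],'z',r[2],'wf',robot.get_state()['wrist_force'])
im=[cv2.resize(I[100:330,a:b],None,fx=1.7,fy=1.7,interpolation=cv2.INTER_CUBIC) for I,a,b in((S,80,320),)]
im.append(cv2.resize(T[60:260,80:310],None,fx=1.7,fy=1.7,interpolation=cv2.INTER_CUBIC)); im[1]=cv2.copyMakeBorder(im[1],0,im[0].shape[0]-im[1].shape[0],0,0,0)
cv2.imwrite('pics/c4.png',cv2.cvtColor(np.hstack(im),cv2.COLOR_RGB2BGR))
E
```

```text
13.2 [ 0.286 -0.572  2.298 -0.111  0.461  1.704] [0.49587129 0.19045202 0.34370779] [-0.06388999  0.56147299 -1.42318975] [-0.15663128  0.60744638 -0.00507953]
rear stand x,y 0.08053671769542964 -0.000332426004284965 z 0.2826789931730713 wf [-0.66616848 -0.33755594 -2.49955131]
```

View pics/c4.png

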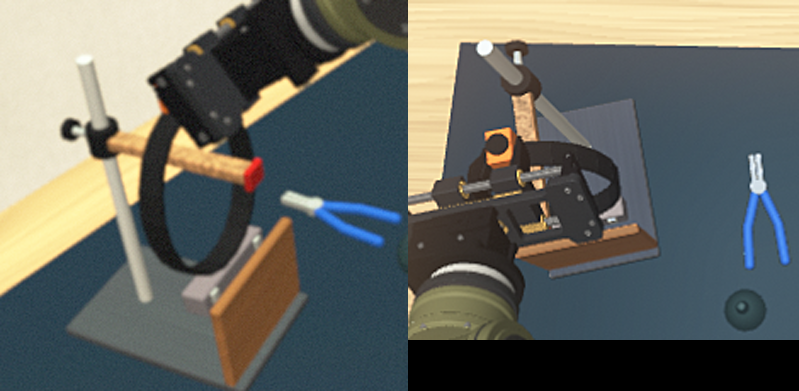

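The rail passes through the loop, the lens holder is beyond the board, and the rear edge is at about z 0.283. Next I'll lower to just above the possible range and refine the rail height by vision.

Call:
step_arm(
  commands=[
    {"ax":0,"ay":0,"az":0,"dx":0,"dy":0,"dz":-0.08,"hand":-1},
    {"ax":0,"ay":0,"az":0,"dx":0,"dy":0,"dz":-0.08,"hand":-1},
    {"ax":0,"ay":0,"az":0,"dx":0,"dy":0,"dz":-0.08,"hand":-1},
    {"ax":0,"ay":0,"az":0,"dx":0,"dy":0,"dz":-0.08,"hand":-1},
    {"ax":0,"ay":0,"az":0,"dx":0,"dy":0,"dz":-0.08,"hand":-1},
    {"ax":0,"ay":0,"az":0,"dx":0,"dy":0,"dz":-0.08,"hand":-1},
    {"ax":0,"ay":0,"az":0,"dx":0,"dy":0,"dz":-0.08,"hand":-1},
    {"ax":0,"ay":0,"az":0,"dx":0,"dy":0,"dz":-0.08,"hand":-1},
    {"ax":0,"ay":0,"az":0,"dx":0,"dy":0,"dz":-0.08,"hand":-1},
    {"ax":0,"ay":0,"az":0,"dx":0,"dy":0,"dz":-0.08,"hand":-1},
  ],
)

```text
t: 14.3
position: [0.4959, 0.1905, 0.3281]
tcp_rot: [-2.683, -0.305, -1.394]
wrist_force: [0.3, 0.3, -1.5]
gripper_width: 0.0237
grasp_force: 50.0
```

```bash
python3 - <<'E'
from h import *
s=robot.get_state(); print(s['position'],s['wrist_force'])
S=cv2.cvtColor(cv2.imread('pics/s0.png'),cv2.COLOR_BGR2RGB)
h=cv2.cvtColor(S,cv2.COLOR_RGB2HSV)
c,n=np.cos(np.radians(13)),np.sin(np.radians(13))
W=lambda x,y,z:[.4865+x*c-y*n,.1885+x*n+y*c,z]
# rail column transitions in side picture: scan columns along the rail for cork (saturated hue 8-20) vs background
for x in (.05,.08,.11):
    for y in (0,):
        u,v=proj('side',W(x,.01,.238)); col=int(round(u)); y0=int(v)
        seg=[(r,tuple(int(k) for k in S[r,col])) for r in range(y0-8,y0+18)]
        m=[r for r,p in seg if p[0]-p[2]>40 and p[0]>90]
        print('x',x,'col',col,'cork rows',m[0],m[-1])
        for z in (.225,.235,.245,.255): 
            # rows of far top edge y=-.01, near bottom edge y=+.01 z-.014 at same column
            rr=[]
            for yy,dz in((-.01,0),(.01,0),(.01,-.014)):
                xs=np.linspace(x-.1,x+.1,81); pp=np.array([proj('side',W(q,yy,z+dz)) for q in xs]); o=np.argsort(pp[:,0]); rr.append(np.interp(col,pp[o,0],pp[o,1]).round(1))
            print('  z',z,rr)
E
```

```text
[0.49587369 0.1904559  0.32808463] [ 0.26278657  0.27263292 -1.4707253 ]
x 0.05 col 197 cork rows 188 201
  z 0.225 [np.float64(194.4), np.float64(203.1), np.float64(209.8)]
  z 0.235 [np.float64(189.7), np.float64(198.3), np.float64(205.0)]
  z 0.245 [np.float64(184.8), np.float64(193.4), np.float64(200.2)]
  z 0.255 [np.float64(179.8), np.float64(188.4), np.float64(195.4)]
x 0.08 col 181 cork rows 184 204
  z 0.225 [np.float64(190.4), np.float64(199.0), np.float64(205.5)]
  z 0.235 [np.float64(185.7), np.float64(194.2), np.float64(200.9)]
  z 0.245 [np.float64(180.9), np.float64(189.4), np.float64(196.1)]
  z 0.255 [np.float64(176.0), np.float64(184.4), np.float64(191.3)]
x 0.11 col 166 cork rows 180 205
  z 0.225 [np.float64(186.6), np.float64(195.1), np.float64(201.5)]
  z 0.235 [np.float64(182.0), np.float64(190.4), np.float64(196.9)]
  z 0.245 [np.float64(177.2), np.float64(185.6), np.float64(192.3)]
  z 0.255 [np.float64(172.4), np.float64(180.7), np.float64(187.5)]
```

Call:
step_arm(
  commands=[
    {"ax":0,"ay":0,"az":0,"dx":0,"dy":0,"dz":-0.1,"hand":-1},
    {"ax":0,"ay":0,"az":0,"dx":0,"dy":0,"dz":-0.1,"hand":-1},
    {"ax":0,"ay":0,"az":0,"dx":0,"dy":0,"dz":-0.1,"hand":-1},
    {"ax":0,"ay":0,"az":0,"dx":0,"dy":0,"dz":-0.1,"hand":-1},
    {"ax":0,"ay":0,"az":0,"dx":0,"dy":0,"dz":-0.1,"hand":-1},
    {"ax":0,"ay":0,"az":0,"dx":0,"dy":0,"dz":-0.1,"hand":-1},
    {"ax":0,"ay":0,"az":0,"dx":0,"dy":0,"dz":-0.1,"hand":-1},
    {"ax":0,"ay":0,"az":0,"dx":0,"dy":0,"dz":-0.1,"hand":-1},
    {"ax":0,"ay":0,"az":0,"dx":0,"dy":0,"dz":-0.1,"hand":-1},
    {"ax":0,"ay":0,"az":0,"dx":0,"dy":0,"dz":0,"hand":-1},
  ],
)

```text
t: 15.3
position: [0.4957, 0.1904, 0.3097]
tcp_rot: [-2.683, -0.305, -1.393]
wrist_force: [-1.2, 0.3, -1.2]
gripper_width: 0.0242
grasp_force: 50.0
```

Call:
step_arm(
  commands=[
    {"ax":0,"ay":0,"az":0,"dx":0,"dy":0,"dz":-0.025,"hand":-1},
    {"ax":0,"ay":0,"az":0,"dx":0,"dy":0,"dz":-0.025,"hand":-1},
    {"ax":0,"ay":0,"az":0,"dx":0,"dy":0,"dz":-0.025,"hand":-1},
    {"ax":0,"ay":0,"az":0,"dx":0,"dy":0,"dz":-0.025,"hand":-1},
    {"ax":0,"ay":0,"az":0,"dx":0,"dy":0,"dz":-0.025,"hand":-1},
    {"ax":0,"ay":0,"az":0,"dx":0,"dy":0,"dz":-0.025,"hand":-1},
    {"ax":0,"ay":0,"az":0,"dx":0,"dy":0,"dz":0,"hand":-1},
    {"ax":0,"ay":0,"az":0,"dx":0,"dy":0,"dz":0,"hand":-1},
    {"ax":0,"ay":0,"az":0,"dx":0,"dy":0,"dz":0,"hand":-1},
    {"ax":0,"ay":0,"az":0,"dx":0,"dy":0,"dz":0,"hand":-1},
  ],
)

```text
t: 16.3
position: [0.4959, 0.1904, 0.3073]
tcp_rot: [-2.683, -0.305, -1.394]
wrist_force: [0.4, -0.4, -1.1]
gripper_width: 0.0235
grasp_force: 50.0
```

Call:
step_arm(
  commands=[
    {"ax":0,"ay":0,"az":0,"dx":0,"dy":0,"dz":-0.025,"hand":-1},
    {"ax":0,"ay":0,"az":0,"dx":0,"dy":0,"dz":-0.025,"hand":-1},
    {"ax":0,"ay":0,"az":0,"dx":0,"dy":0,"dz":-0.025,"hand":-1},
    {"ax":0,"ay":0,"az":0,"dx":0,"dy":0,"dz":-0.025,"hand":-1},
    {"ax":0,"ay":0,"az":0,"dx":0,"dy":0,"dz":-0.025,"hand":-1},
    {"ax":0,"ay":0,"az":0,"dx":0,"dy":0,"dz":-0.025,"hand":-1},
    {"ax":0,"ay":0,"az":0,"dx":0,"dy":0,"dz":0,"hand":-1},
    {"ax":0,"ay":0,"az":0,"dx":0,"dy":0,"dz":0,"hand":-1},
    {"ax":0,"ay":0,"az":0,"dx":0,"dy":0,"dz":0,"hand":-1},
    {"ax":0,"ay":0,"az":0,"dx":0,"dy":0,"dz":0,"hand":-1},
  ],
)

```text
t: 17.3
position: [0.4959, 0.1905, 0.3043]
tcp_rot: [-2.683, -0.305, -1.394]
wrist_force: [0.6, -0.4, -2.2]
gripper_width: 0.0239
grasp_force: 50.0
```

Call:
step_arm(
  commands=[
    {"ax":0,"ay":0,"az":0,"dx":0,"dy":0,"dz":-0.025,"hand":-1},
    {"ax":0,"ay":0,"az":0,"dx":0,"dy":0,"dz":-0.025,"hand":-1},
    {"ax":0,"ay":0,"az":0,"dx":0,"dy":0,"dz":-0.025,"hand":-1},
    {"ax":0,"ay":0,"az":0,"dx":0,"dy":0,"dz":-0.025,"hand":-1},
    {"ax":0,"ay":0,"az":0,"dx":0,"dy":0,"dz":0,"hand":-1},
    {"ax":0,"ay":0,"az":0,"dx":0,"dy":0,"dz":0,"hand":-1},
    {"ax":0,"ay":0,"az":0,"dx":0,"dy":0,"dz":0,"hand":-1},
    {"ax":0,"ay":0,"az":0,"dx":0,"dy":0,"dz":0,"hand":-1},
    {"ax":0,"ay":0,"az":0,"dx":0,"dy":0,"dz":0,"hand":-1},
    {"ax":0,"ay":0,"az":0,"dx":0,"dy":0,"dz":0,"hand":-1},
  ],
)

```text
t: 18.3
position: [0.4959, 0.1905, 0.3023]
tcp_rot: [-2.683, -0.305, -1.394]
wrist_force: [0.5, -0.9, -1.8]
gripper_width: 0.0236
grasp_force: 50.0
```

Call:
step_arm(
  commands=[
    {"ax":0,"ay":0,"az":0,"dx":0,"dy":0,"dz":-0.025,"hand":-1},
    {"ax":0,"ay":0,"az":0,"dx":0,"dy":0,"dz":-0.025,"hand":-1},
    {"ax":0,"ay":0,"az":0,"dx":0,"dy":0,"dz":-0.025,"hand":-1},
    {"ax":0,"ay":0,"az":0,"dx":0,"dy":0,"dz":0,"hand":-1},
    {"ax":0,"ay":0,"az":0,"dx":0,"dy":0,"dz":0,"hand":-1},
    {"ax":0,"ay":0,"az":0,"dx":0,"dy":0,"dz":0,"hand":-1},
    {"ax":0,"ay":0,"az":0,"dx":0,"dy":0,"dz":0,"hand":-1},
    {"ax":0,"ay":0,"az":0,"dx":0,"dy":0,"dz":0,"hand":-1},
    {"ax":0,"ay":0,"az":0,"dx":0,"dy":0,"dz":0,"hand":-1},
    {"ax":0,"ay":0,"az":0,"dx":0,"dy":0,"dz":0,"hand":-1},
  ],
)

```text
t: 19.3
position: [0.4959, 0.1905, 0.3009]
tcp_rot: [-2.682, -0.305, -1.394]
wrist_force: [0.0, -0.6, -0.6]
gripper_width: 0.024
grasp_force: 50.0
```

Call:
step_arm(
  commands=[
    {"ax":0,"ay":0,"az":0,"dx":0,"dy":0,"dz":-0.025,"hand":-1},
    {"ax":0,"ay":0,"az":0,"dx":0,"dy":0,"dz":-0.025,"hand":-1},
    {"ax":0,"ay":0,"az":0,"dx":0,"dy":0,"dz":0,"hand":-1},
    {"ax":0,"ay":0,"az":0,"dx":0,"dy":0,"dz":0,"hand":-1},
    {"ax":0,"ay":0,"az":0,"dx":0,"dy":0,"dz":0,"hand":-1},
    {"ax":0,"ay":0,"az":0,"dx":0,"dy":0,"dz":0,"hand":-1},
    {"ax":0,"ay":0,"az":0,"dx":0,"dy":0,"dz":0,"hand":-1},
    {"ax":0,"ay":0,"az":0,"dx":0,"dy":0,"dz":0,"hand":-1},
    {"ax":0,"ay":0,"az":0,"dx":0,"dy":0,"dz":0,"hand":-1},
    {"ax":0,"ay":0,"az":0,"dx":0,"dy":0,"dz":0,"hand":-1},
  ],
)

```text
t: 20.3
position: [0.4961, 0.1906, 0.3006]
tcp_rot: [-2.681, -0.305, -1.396]
wrist_force: [-2.4, -1.9, 4.8]
gripper_width: 0.024
grasp_force: 50.0
```

The rail has taken the band: wrist force z went from about -1.3 N to +4.8 N, and it was held for 0.8 s. I'll ease the preload slightly, then open.

Call:
step_arm(
  commands=[
    {"ax":0,"ay":0,"az":0,"dx":0,"dy":0,"dz":0.015,"hand":-1},
    {"ax":0,"ay":0,"az":0,"dx":0,"dy":0,"dz":0,"hand":-1},
    {"ax":0,"ay":0,"az":0,"dx":0,"dy":0,"dz":0,"hand":-1},
    {"ax":0,"ay":0,"az":0,"dx":0,"dy":0,"dz":0,"hand":-1},
    {"ax":0,"ay":0,"az":0,"dx":0,"dy":0,"dz":0,"hand":0.2},
    {"ax":0,"ay":0,"az":0,"dx":0,"dy":0,"dz":0,"hand":0.2},
    {"ax":0,"ay":0,"az":0,"dx":0,"dy":0,"dz":0,"hand":0.2},
    {"ax":0,"ay":0,"az":0,"dx":0,"dy":0,"dz":0,"hand":0.2},
    {"ax":0,"ay":0,"az":0,"dx":0,"dy":0,"dz":0,"hand":0.2},
    {"ax":0,"ay":0,"az":0,"dx":0,"dy":0,"dz":0,"hand":0.2},
  ],
)

```text
t: 21.3
position: [0.4958, 0.1904, 0.2998]
tcp_rot: [-2.683, -0.305, -1.393]
wrist_force: [0.1, -0.0, -1.0]
gripper_width: 0.0568
grasp_force: 0.0
```

```bash
python3 - <<'E'
from h import *
s=robot.get_state(); print(s['t'],s['wrist_force'],s['gripper_width'],s['grasp_force'])
R=Ro.from_rotvec(s['tcp_rot']); print('retreat 0.14 m',(-.14*R.apply([0,0,1])/.02/20).round(3),'per row x20')
S=snap('side','s3.png');T=snap('top','t3.png')
im=[cv2.resize(S[100:330,80:320],None,fx=1.7,fy=1.7,interpolation=cv2.INTER_CUBIC)]
im.append(cv2.resize(T[60:260,80:310],None,fx=1.7,fy=1.7,interpolation=cv2.INTER_CUBIC)); im[1]=cv2.copyMakeBorder(im[1],0,im[0].shape[0]-im[1].shape[0],0,0,0)
cv2.imwrite('pics/c5.png',cv2.cvtColor(np.hstack(im),cv2.COLOR_RGB2BGR))
E
```

```text
21.3 [ 0.08961219 -0.00815585 -1.03476942] 0.056780357733471634 0.0
retreat 0.14 m [-0.279 -0.064  0.201] per row x20
```

View pics/c5.png

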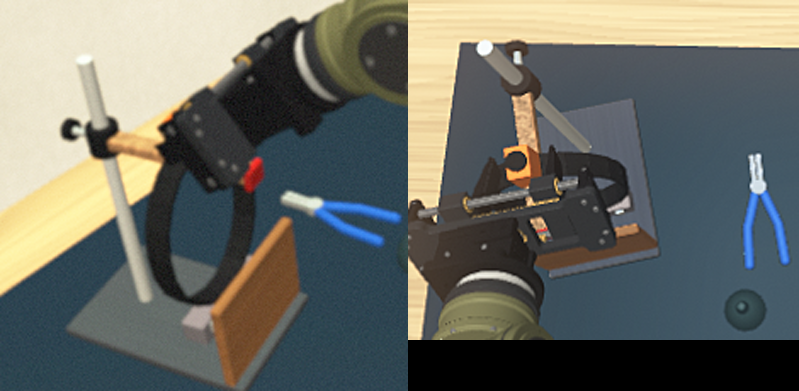

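The band now hangs on the rail beside the knob housing, with the fingers open on both sides of it. I'll back out along the tool axis.

Call:
step_arm(
  commands=[
    {"ax":0,"ay":0,"az":0,"dx":-0.1,"dy":-0.023,"dz":0.072,"hand":0.2},
    {"ax":0,"ay":0,"az":0,"dx":-0.2,"dy":-0.046,"dz":0.144,"hand":0.2},
    {"ax":0,"ay":0,"az":0,"dx":-0.28,"dy":-0.064,"dz":0.2,"hand":0.2},
    {"ax":0,"ay":0,"az":0,"dx":-0.28,"dy":-0.064,"dz":0.2,"hand":0.2},
    {"ax":0,"ay":0,"az":0,"dx":-0.28,"dy":-0.064,"dz":0.2,"hand":0.2},
    {"ax":0,"ay":0,"az":0,"dx":-0.28,"dy":-0.064,"dz":0.2,"hand":0.2},
    {"ax":0,"ay":0,"az":0,"dx":-0.28,"dy":-0.064,"dz":0.2,"hand":0.2},
    {"ax":0,"ay":0,"az":0,"dx":-0.28,"dy":-0.064,"dz":0.2,"hand":0.2},
    {"ax":0,"ay":0,"az":0,"dx":-0.28,"dy":-0.064,"dz":0.2,"hand":0.2},
    {"ax":0,"ay":0,"az":0,"dx":-0.28,"dy":-0.064,"dz":0.2,"hand":0.2},
  ],
)

```text
t: 22.4
position: [0.4446, 0.1787, 0.3367]
tcp_rot: [-2.682, -0.305, -1.394]
wrist_force: [-0.3, 0.9, 0.2]
gripper_width: 0.057
grasp_force: 0.0
```

Call:
step_arm(
  commands=[
    {"ax":0,"ay":0,"az":0,"dx":-0.2,"dy":-0.046,"dz":0.3,"hand":0.2},
    {"ax":0,"ay":0,"az":0,"dx":-0.2,"dy":-0.046,"dz":0.3,"hand":0.2},
    {"ax":0,"ay":0,"az":0,"dx":-0.2,"dy":-0.046,"dz":0.3,"hand":0.2},
    {"ax":0,"ay":0,"az":0,"dx":-0.2,"dy":-0.046,"dz":0.3,"hand":0.2},
    {"ax":0,"ay":0,"az":0,"dx":-0.2,"dy":-0.046,"dz":0.3,"hand":0.2},
    {"ax":0,"ay":0,"az":0,"dx":-0.2,"dy":-0.046,"dz":0.3,"hand":0.2},
    {"ax":0,"ay":0,"az":0,"dx":0,"dy":0,"dz":0,"hand":0.2},
    {"ax":0,"ay":0,"az":0,"dx":0,"dy":0,"dz":0,"hand":0.2},
    {"ax":0,"ay":0,"az":0,"dx":0,"dy":0,"dz":0,"hand":0.2},
    {"ax":0,"ay":0,"az":0,"dx":0,"dy":0,"dz":0,"hand":0.2},
  ],
)

```text
t: 23.4
position: [0.4211, 0.1733, 0.3717]
tcp_rot: [-2.683, -0.305, -1.393]
wrist_force: [0.6, -0.1, 0.8]
gripper_width: 0.0573
grasp_force: 0.0
```

Call:
step_arm(
  commands=[
    {"ax":0,"ay":0,"az":0,"dx":0,"dy":0,"dz":0,"hand":0.2},
    {"ax":0,"ay":0,"az":0,"dx":0,"dy":0,"dz":0,"hand":0.2},
    {"ax":0,"ay":0,"az":0,"dx":0,"dy":0,"dz":0,"hand":0.2},
    {"ax":0,"ay":0,"az":0,"dx":0,"dy":0,"dz":0,"hand":0.2},
    {"ax":0,"ay":0,"az":0,"dx":0,"dy":0,"dz":0,"hand":0.2},
    {"ax":0,"ay":0,"az":0,"dx":0,"dy":0,"dz":0,"hand":0.2},
    {"ax":0,"ay":0,"az":0,"dx":0,"dy":0,"dz":0,"hand":0.2},
    {"ax":0,"ay":0,"az":0,"dx":0,"dy":0,"dz":0,"hand":0.2},
    {"ax":0,"ay":0,"az":0,"dx":0,"dy":0,"dz":0,"hand":0.2},
    {"ax":0,"ay":0,"az":0,"dx":0,"dy":0,"dz":0,"hand":0.2},
  ],
)

```text
t: 24.4
position: [0.4211, 0.1733, 0.3724]
tcp_rot: [-2.683, -0.305, -1.394]
wrist_force: [-0.1, -0.8, 0.1]
gripper_width: 0.0567
grasp_force: 0.0
```

```bash
python3 - <<'E'
from h import *
S=snap('side','s4.png');
for _ in range(4): S2=viewer.read_camera('side')
T=snap('top','t4.png')
print('motion',np.abs(cv2.GaussianBlur(S2,(5,5),0).astype(int)-cv2.GaussianBlur(S,(5,5),0)).max(),robot.get_state()['t'],robot.get_state()['wrist_force'])
im=[cv2.resize(S[100:330,80:320],None,fx=1.7,fy=1.7,interpolation=cv2.INTER_CUBIC)]
im.append(cv2.resize(T[60:260,80:310],None,fx=1.7,fy=1.7,interpolation=cv2.INTER_CUBIC)); im[1]=cv2.copyMakeBorder(im[1],0,im[0].shape[0]-im[1].shape[0],0,0,0)
cv2.imwrite('pics/c6.png',cv2.cvtColor(np.hstack(im),cv2.COLOR_RGB2BGR))
E
```

```text
motion 133 24.7 [ 0.42197981 -0.13854523  0.50723563]
```

View pics/c6.png

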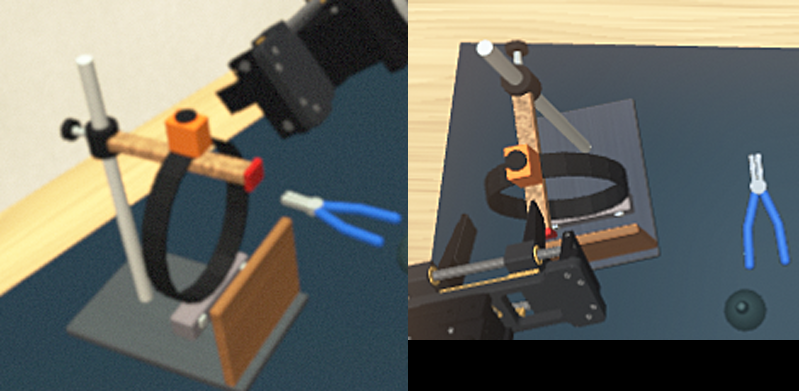

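The magnifier hangs on the rail, knob up, and the gripper is clear. It may still be swinging, so I'll wait and measure the motion.

Call:
step_arm(
  commands=[
    {"ax":0,"ay":0,"az":0,"dx":-0.1,"dy":0,"dz":0.2,"hand":0.2},
    {"ax":0,"ay":0,"az":0,"dx":-0.1,"dy":0,"dz":0.2,"hand":0.2},
    {"ax":0,"ay":0,"az":0,"dx":-0.1,"dy":0,"dz":0.2,"hand":0.2},
    {"ax":0,"ay":0,"az":0,"dx":0,"dy":0,"dz":0,"hand":0.2},
    {"ax":0,"ay":0,"az":0,"dx":0,"dy":0,"dz":0,"hand":0.2},
    {"ax":0,"ay":0,"az":0,"dx":0,"dy":0,"dz":0,"hand":0.2},
    {"ax":0,"ay":0,"az":0,"dx":0,"dy":0,"dz":0,"hand":0.2},
    {"ax":0,"ay":0,"az":0,"dx":0,"dy":0,"dz":0,"hand":0.2},
    {"ax":0,"ay":0,"az":0,"dx":0,"dy":0,"dz":0,"hand":0.2},
    {"ax":0,"ay":0,"az":0,"dx":0,"dy":0,"dz":0,"hand":0.2},
  ],
)

```text
t: 25.7
position: [0.4151, 0.1733, 0.3843]
tcp_rot: [-2.683, -0.305, -1.394]
wrist_force: [0.3, 0.0, 0.4]
gripper_width: 0.0572
grasp_force: 0.0
```

Call:
step_arm(
  commands=[
    {"ax":0,"ay":0,"az":0,"dx":0,"dy":0,"dz":0,"hand":0.2},
    {"ax":0,"ay":0,"az":0,"dx":0,"dy":0,"dz":0,"hand":0.2},
    {"ax":0,"ay":0,"az":0,"dx":0,"dy":0,"dz":0,"hand":0.2},
    {"ax":0,"ay":0,"az":0,"dx":0,"dy":0,"dz":0,"hand":0.2},
    {"ax":0,"ay":0,"az":0,"dx":0,"dy":0,"dz":0,"hand":0.2},
    {"ax":0,"ay":0,"az":0,"dx":0,"dy":0,"dz":0,"hand":0.2},
    {"ax":0,"ay":0,"az":0,"dx":0,"dy":0,"dz":0,"hand":0.2},
    {"ax":0,"ay":0,"az":0,"dx":0,"dy":0,"dz":0,"hand":0.2},
    {"ax":0,"ay":0,"az":0,"dx":0,"dy":0,"dz":0,"hand":0.2},
    {"ax":0,"ay":0,"az":0,"dx":0,"dy":0,"dz":0,"hand":0.2},
  ],
)

```text
t: 26.7
position: [0.4151, 0.1733, 0.3844]
tcp_rot: [-2.683, -0.305, -1.394]
wrist_force: [0.3, 0.4, 0.1]
gripper_width: 0.0573
grasp_force: 0.0
```

```bash
python3 - <<'E'
from h import *
I=[viewer.read_camera('side') for _ in range(20)]
G=[cv2.GaussianBlur(cv2.cvtColor(i,cv2.COLOR_RGB2GRAY),(7,7),0).astype(int) for i in I]
for k in (1,4,8,12,16,19):
    d=np.abs(G[k]-G[0]); roi=d[160:300,150:240]; print(k,'all',d.max(),np.unravel_index(d.argmax(),d.shape),'visor roi',roi.max(), (roi>12).sum())
b=[blob(i,5,16,180,120,(165,155,215,195))[0] for i in I]; print(np.ptp(b,axis=0),b[0])
E
```

```text
1 all 76 (np.int64(252), np.int64(222)) visor roi 76 995
4 all 107 (np.int64(251), np.int64(221)) visor roi 107 1727
8 all 14 (np.int64(256), np.int64(221)) visor roi 14 13
12 all 102 (np.int64(252), np.int64(221)) visor roi 102 1579
16 all 38 (np.int64(253), np.int64(222)) visor roi 38 228
19 all 110 (np.int64(252), np.int64(220)) visor roi 110 1814
[1.02140965 0.72661762] [189.78818737 179.68228106]
```

```bash
cat > sw.py <<'E'
from h import *
I=[];t=[]
for _ in range(22): t.append(robot.get_state()['t']); I.append(cv2.cvtColor(viewer.read_camera('side'),cv2.COLOR_RGB2GRAY))
p0=cv2.goodFeaturesToTrack(I[0],12,.05,5,mask=cv2.rectangle(np.zeros_like(I[0]),(178,250),(206,297),255,-1))
o=[]
for i in I:
    p,st,_=cv2.calcOpticalFlowPyrLK(I[0],i,p0,None,winSize=(15,15)); o.append(np.median((p-p0)[st.ravel()==1].reshape(-1,2),axis=0))
o=np.array(o).round(1); print(round(t[0],2),'u',o[:,0].tolist(),'v',o[:,1].tolist())
E
python3 sw.py
```

```text
27.7 u [0.0, 2.5, 3.4000000953674316, 2.9000000953674316, 0.8999999761581421, -1.399999976158142, -2.0, -0.8999999761581421, 1.600000023841858, 3.0999999046325684, 3.200000047683716, 1.899999976158142, -0.6000000238418579, -1.7999999523162842, -1.2999999523162842, 0.800000011920929, 2.799999952316284, 3.200000047683716, 2.200000047683716, -0.10000000149011612, -1.600000023841858, -1.399999976158142] v [0.0, 0.800000011920929, 1.0, 1.0, 0.4000000059604645, -0.5, -0.800000011920929, -0.4000000059604645, 0.6000000238418579, 1.0, 1.0, 0.699999988079071, -0.20000000298023224, -0.699999988079071, -0.5, 0.30000001192092896, 1.0, 1.0, 0.800000011920929, -0.10000000149011612, -0.6000000238418579, -0.4000000059604645]
```

Call:
step_arm(
  commands=[
    {"ax":0,"ay":0,"az":0,"dx":0,"dy":0,"dz":0,"hand":0.2},
    {"ax":0,"ay":0,"az":0,"dx":0,"dy":0,"dz":0,"hand":0.2},
    {"ax":0,"ay":0,"az":0,"dx":0,"dy":0,"dz":0,"hand":0.2},
    {"ax":0,"ay":0,"az":0,"dx":0,"dy":0,"dz":0,"hand":0.2},
    {"ax":0,"ay":0,"az":0,"dx":0,"dy":0,"dz":0,"hand":0.2},
    {"ax":0,"ay":0,"az":0,"dx":0,"dy":0,"dz":0,"hand":0.2},
    {"ax":0,"ay":0,"az":0,"dx":0,"dy":0,"dz":0,"hand":0.2},
    {"ax":0,"ay":0,"az":0,"dx":0,"dy":0,"dz":0,"hand":0.2},
    {"ax":0,"ay":0,"az":0,"dx":0,"dy":0,"dz":0,"hand":0.2},
    {"ax":0,"ay":0,"az":0,"dx":0,"dy":0,"dz":0,"hand":0.2},
  ],
)

```text
t: 29.8
position: [0.4151, 0.1733, 0.3844]
tcp_rot: [-2.683, -0.305, -1.394]
wrist_force: [0.5, 0.2, 0.4]
gripper_width: 0.0572
grasp_force: 0.0
```

Call:
step_arm(
  commands=[
    {"ax":0,"ay":0,"az":0,"dx":0,"dy":0,"dz":0,"hand":0.2},
    {"ax":0,"ay":0,"az":0,"dx":0,"dy":0,"dz":0,"hand":0.2},
    {"ax":0,"ay":0,"az":0,"dx":0,"dy":0,"dz":0,"hand":0.2},
    {"ax":0,"ay":0,"az":0,"dx":0,"dy":0,"dz":0,"hand":0.2},
    {"ax":0,"ay":0,"az":0,"dx":0,"dy":0,"dz":0,"hand":0.2},
    {"ax":0,"ay":0,"az":0,"dx":0,"dy":0,"dz":0,"hand":0.2},
    {"ax":0,"ay":0,"az":0,"dx":0,"dy":0,"dz":0,"hand":0.2},
    {"ax":0,"ay":0,"az":0,"dx":0,"dy":0,"dz":0,"hand":0.2},
    {"ax":0,"ay":0,"az":0,"dx":0,"dy":0,"dz":0,"hand":0.2},
    {"ax":0,"ay":0,"az":0,"dx":0,"dy":0,"dz":0,"hand":0.2},
  ],
)

```text
t: 30.8
position: [0.4151, 0.1733, 0.3844]
tcp_rot: [-2.682, -0.305, -1.394]
wrist_force: [0.1, 0.2, -0.3]
gripper_width: 0.0567
grasp_force: 0.0
```

```bash
python3 sw.py
```

```text
30.8 u [0.0, 1.100000023841858, 0.5, -1.2999999523162842, -2.4000000953674316, -1.899999976158142, -0.20000000298023224, 1.0, 0.5, -1.2999999523162842, -2.299999952316284, -1.7000000476837158, -0.0, 0.8999999761581421, 0.30000001192092896, -1.5, -2.200000047683716, -1.5, 0.30000001192092896, 0.8999999761581421, -0.20000000298023224, -1.7000000476837158] v [0.0, 0.30000001192092896, 0.20000000298023224, -0.5, -0.8999999761581421, -0.699999988079071, -0.0, 0.20000000298023224, 0.20000000298023224, -0.5, -0.8999999761581421, -0.699999988079071, -0.0, 0.20000000298023224, 0.10000000149011612, -0.5, -0.800000011920929, -0.5, 0.10000000149011612, 0.20000000298023224, -0.10000000149011612, -0.699999988079071]
```

It's still rocking, with the amplitude falling from 2.7 to 1.55 px over 3.5 s. I'll wait for it to settle.

Call:
step_arm(
  commands=[
    {"ax":0,"ay":0,"az":0,"dx":0,"dy":0,"dz":0,"hand":0.2},
    {"ax":0,"ay":0,"az":0,"dx":0,"dy":0,"dz":0,"hand":0.2},
    {"ax":0,"ay":0,"az":0,"dx":0,"dy":0,"dz":0,"hand":0.2},
    {"ax":0,"ay":0,"az":0,"dx":0,"dy":0,"dz":0,"hand":0.2},
    {"ax":0,"ay":0,"az":0,"dx":0,"dy":0,"dz":0,"hand":0.2},
    {"ax":0,"ay":0,"az":0,"dx":0,"dy":0,"dz":0,"hand":0.2},
    {"ax":0,"ay":0,"az":0,"dx":0,"dy":0,"dz":0,"hand":0.2},
    {"ax":0,"ay":0,"az":0,"dx":0,"dy":0,"dz":0,"hand":0.2},
    {"ax":0,"ay":0,"az":0,"dx":0,"dy":0,"dz":0,"hand":0.2},
    {"ax":0,"ay":0,"az":0,"dx":0,"dy":0,"dz":0,"hand":0.2},
  ],
)

```text
t: 32.9
position: [0.4151, 0.1733, 0.3844]
tcp_rot: [-2.683, -0.305, -1.394]
wrist_force: [0.6, -0.3, 0.9]
gripper_width: 0.0569
grasp_force: 0.0
```

Call:
step_arm(
  commands=[
    {"ax":0,"ay":0,"az":0,"dx":0,"dy":0,"dz":0,"hand":0.2},
    {"ax":0,"ay":0,"az":0,"dx":0,"dy":0,"dz":0,"hand":0.2},
    {"ax":0,"ay":0,"az":0,"dx":0,"dy":0,"dz":0,"hand":0.2},
    {"ax":0,"ay":0,"az":0,"dx":0,"dy":0,"dz":0,"hand":0.2},
    {"ax":0,"ay":0,"az":0,"dx":0,"dy":0,"dz":0,"hand":0.2},
    {"ax":0,"ay":0,"az":0,"dx":0,"dy":0,"dz":0,"hand":0.2},
    {"ax":0,"ay":0,"az":0,"dx":0,"dy":0,"dz":0,"hand":0.2},
    {"ax":0,"ay":0,"az":0,"dx":0,"dy":0,"dz":0,"hand":0.2},
    {"ax":0,"ay":0,"az":0,"dx":0,"dy":0,"dz":0,"hand":0.2},
    {"ax":0,"ay":0,"az":0,"dx":0,"dy":0,"dz":0,"hand":0.2},
  ],
)

```text
t: 33.9
position: [0.4151, 0.1733, 0.3843]
tcp_rot: [-2.683, -0.305, -1.394]
wrist_force: [-0.1, -0.1, -0.3]
gripper_width: 0.057
grasp_force: 0.0
```

Call:
step_arm(
  commands=[
    {"ax":0,"ay":0,"az":0,"dx":0,"dy":0,"dz":0,"hand":0.2},
    {"ax":0,"ay":0,"az":0,"dx":0,"dy":0,"dz":0,"hand":0.2},
    {"ax":0,"ay":0,"az":0,"dx":0,"dy":0,"dz":0,"hand":0.2},
    {"ax":0,"ay":0,"az":0,"dx":0,"dy":0,"dz":0,"hand":0.2},
    {"ax":0,"ay":0,"az":0,"dx":0,"dy":0,"dz":0,"hand":0.2},
    {"ax":0,"ay":0,"az":0,"dx":0,"dy":0,"dz":0,"hand":0.2},
    {"ax":0,"ay":0,"az":0,"dx":0,"dy":0,"dz":0,"hand":0.2},
    {"ax":0,"ay":0,"az":0,"dx":0,"dy":0,"dz":0,"hand":0.2},
    {"ax":0,"ay":0,"az":0,"dx":0,"dy":0,"dz":0,"hand":0.2},
    {"ax":0,"ay":0,"az":0,"dx":0,"dy":0,"dz":0,"hand":0.2},
  ],
)

```text
t: 34.9
position: [0.4151, 0.1733, 0.3844]
tcp_rot: [-2.682, -0.305, -1.394]
wrist_force: [0.1, -0.4, 0.5]
gripper_width: 0.0572
grasp_force: 0.0
```

Call:
step_arm(
  commands=[
    {"ax":0,"ay":0,"az":0,"dx":0,"dy":0,"dz":0,"hand":0.2},
    {"ax":0,"ay":0,"az":0,"dx":0,"dy":0,"dz":0,"hand":0.2},
    {"ax":0,"ay":0,"az":0,"dx":0,"dy":0,"dz":0,"hand":0.2},
    {"ax":0,"ay":0,"az":0,"dx":0,"dy":0,"dz":0,"hand":0.2},
    {"ax":0,"ay":0,"az":0,"dx":0,"dy":0,"dz":0,"hand":0.2},
    {"ax":0,"ay":0,"az":0,"dx":0,"dy":0,"dz":0,"hand":0.2},
    {"ax":0,"ay":0,"az":0,"dx":0,"dy":0,"dz":0,"hand":0.2},
    {"ax":0,"ay":0,"az":0,"dx":0,"dy":0,"dz":0,"hand":0.2},
    {"ax":0,"ay":0,"az":0,"dx":0,"dy":0,"dz":0,"hand":0.2},
    {"ax":0,"ay":0,"az":0,"dx":0,"dy":0,"dz":0,"hand":0.2},
  ],
)

```text
t: 35.9
position: [0.4151, 0.1733, 0.3844]
tcp_rot: [-2.683, -0.305, -1.394]
wrist_force: [-0.5, -0.0, 0.1]
gripper_width: 0.0569
grasp_force: 0.0
```

Call:
step_arm(
  commands=[
    {"ax":0,"ay":0,"az":0,"dx":0,"dy":0,"dz":0,"hand":0.2},
    {"ax":0,"ay":0,"az":0,"dx":0,"dy":0,"dz":0,"hand":0.2},
    {"ax":0,"ay":0,"az":0,"dx":0,"dy":0,"dz":0,"hand":0.2},
    {"ax":0,"ay":0,"az":0,"dx":0,"dy":0,"dz":0,"hand":0.2},
    {"ax":0,"ay":0,"az":0,"dx":0,"dy":0,"dz":0,"hand":0.2},
    {"ax":0,"ay":0,"az":0,"dx":0,"dy":0,"dz":0,"hand":0.2},
    {"ax":0,"ay":0,"az":0,"dx":0,"dy":0,"dz":0,"hand":0.2},
    {"ax":0,"ay":0,"az":0,"dx":0,"dy":0,"dz":0,"hand":0.2},
    {"ax":0,"ay":0,"az":0,"dx":0,"dy":0,"dz":0,"hand":0.2},
    {"ax":0,"ay":0,"az":0,"dx":0,"dy":0,"dz":0,"hand":0.2},
  ],
)

```text
t: 36.9
position: [0.4151, 0.1733, 0.3844]
tcp_rot: [-2.683, -0.305, -1.394]
wrist_force: [0.1, -0.1, -0.1]
gripper_width: 0.0572
grasp_force: 0.0
```

```bash
python3 sw.py
```

```text
36.9 u [0.0, 0.30000001192092896, 0.5, 0.0, 0.4000000059604645, 0.5, 0.0, 0.5, 0.30000001192092896, 0.10000000149011612, 0.5, 0.10000000149011612, 0.4000000059604645, 0.4000000059604645, 0.20000000298023224, 0.4000000059604645, 0.20000000298023224, 0.5, 0.20000000298023224, 0.4000000059604645, 0.20000000298023224, 0.4000000059604645] v [0.0, 0.10000000149011612, 0.20000000298023224, -0.0, 0.10000000149011612, 0.20000000298023224, -0.0, 0.20000000298023224, 0.10000000149011612, 0.0, 0.20000000298023224, 0.0, 0.10000000149011612, 0.10000000149011612, 0.0, 0.20000000298023224, 0.10000000149011612, 0.20000000298023224, 0.10000000149011612, 0.10000000149011612, 0.10000000149011612, 0.10000000149011612]
```

Call:
step_arm(
  commands=[
    {"ax":0,"ay":0,"az":0,"dx":0,"dy":0,"dz":0,"hand":0.2},
    {"ax":0,"ay":0,"az":0,"dx":0,"dy":0,"dz":0,"hand":0.2},
    {"ax":0,"ay":0,"az":0,"dx":0,"dy":0,"dz":0,"hand":0.2},
    {"ax":0,"ay":0,"az":0,"dx":0,"dy":0,"dz":0,"hand":0.2},
    {"ax":0,"ay":0,"az":0,"dx":0,"dy":0,"dz":0,"hand":0.2},
    {"ax":0,"ay":0,"az":0,"dx":0,"dy":0,"dz":0,"hand":0.2},
    {"ax":0,"ay":0,"az":0,"dx":0,"dy":0,"dz":0,"hand":0.2},
    {"ax":0,"ay":0,"az":0,"dx":0,"dy":0,"dz":0,"hand":0.2},
    {"ax":0,"ay":0,"az":0,"dx":0,"dy":0,"dz":0,"hand":0.2},
    {"ax":0,"ay":0,"az":0,"dx":0,"dy":0,"dz":0,"hand":0.2},
  ],
)

```text
t: 39.0
position: [0.4151, 0.1733, 0.3843]
tcp_rot: [-2.683, -0.305, -1.394]
wrist_force: [-0.2, 0.1, -0.5]
gripper_width: 0.057
grasp_force: 0.0
```

Call:
step_arm(
  commands=[
    {"ax":0,"ay":0,"az":0,"dx":0,"dy":0,"dz":0,"hand":0.2},
    {"ax":0,"ay":0,"az":0,"dx":0,"dy":0,"dz":0,"hand":0.2},
    {"ax":0,"ay":0,"az":0,"dx":0,"dy":0,"dz":0,"hand":0.2},
    {"ax":0,"ay":0,"az":0,"dx":0,"dy":0,"dz":0,"hand":0.2},
    {"ax":0,"ay":0,"az":0,"dx":0,"dy":0,"dz":0,"hand":0.2},
    {"ax":0,"ay":0,"az":0,"dx":0,"dy":0,"dz":0,"hand":0.2},
    {"ax":0,"ay":0,"az":0,"dx":0,"dy":0,"dz":0,"hand":0.2},
    {"ax":0,"ay":0,"az":0,"dx":0,"dy":0,"dz":0,"hand":0.2},
    {"ax":0,"ay":0,"az":0,"dx":0,"dy":0,"dz":0,"hand":0.2},
    {"ax":0,"ay":0,"az":0,"dx":0,"dy":0,"dz":0,"hand":0.2},
  ],
)

```text
t: 40.0
position: [0.4151, 0.1733, 0.3844]
tcp_rot: [-2.683, -0.305, -1.394]
wrist_force: [-1.1, -0.1, 0.6]
gripper_width: 0.0569
grasp_force: 0.0
```

```bash
python3 - <<'E'
from h import *
S,T=snap('side','s5.png'),snap('top','t5.png')
b,t=blob(S,3,20,150,80,(165,155,215,195))[0],blob(T,3,20,150,80,(130,140,165,175))[0]
k,e=tri(b,t); d=k[:2]-[.4865,.1885]; print('knob',k.round(3),e.round(4),'stand xy',(d@[.974,.225]).round(3),(d@[-.225,.974]).round(3))
print(robot.hand_in())
E
```

```text
knob [0.551 0.202 0.259] 0.0026 stand xy 0.065 -0.002
the job is handed in; nothing more can be done
None
```

I handed the job in at about 40 s: the magnifier hangs nearly still on the rail by the rear of its band, orange housing up, about 80 mm behind the free end, with the gripper clear and no contact with the pliers, blower or case noticed; the verdict was not reported.

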